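# Pour the brass charms from the tipping tray

### The arm

A 6-joint arm with a two-finger parallel gripper is mounted at the origin on the work surface. World frame = base frame: x ahead of the robot, y to its left, z up, the work surface at z = 0. Lengths are in m, angles in degrees, forces in N, time in s.
With the tool pointing down it reaches from about 0.3 to 0.75 m from the base axis. Payload 8.5 kg.
Tool frame: the origin (TCP) lies midway between the tips of the shut fingers; the grasp point (between the pads) lies 19 mm behind it; z points along the fingers, y is the direction in which the jaws open and shut (so a half turn about z gives the same grasp; the last joint's range is limited). The gripper opens to 88 mm and grips with 3 to 60 N. Pads are 18 mm wide; open, the fingers measure 123 mm over their backs; the gripper's body (75 mm by 187 mm) begins 45 mm behind the grasp point.
Start: joints at [-89.456, 21.807, 74.336, -0, 83.858, -12.336], TCP at [0.123, -0.536, 0.239] pointing down, gripper open.
Joint ranges: [-178.18, 178.18], [-50.72, 133.34], [12.68, 142.11], [-81.47, 261.47], [9.98, 163.14], [-165.26, 165.26]. Speed limits (degrees/s): [136.94, 136.94, 180, 180, 180, 180].

### API

Orientations are given as a 3x3 rotation matrix whose columns are the frame's x, y, z axes.
In Python, from cell import env gives the robot as it stands.
- The arm moves only by the shell command python3 -m handwheel 'ROWS'. ROWS is JSON, a list of rows, each an object of numbers: "hand": the closure in counts, from 0 (fully open) to 255 (shut); "tx", "ty", "tz": the shift along the tool's x, y, z in cm; "wx", "wy", "wz": the turn, a rotation vector about the tool's x, y, z in degrees. A call has 1 to 20 rows; each row is the pose to reach, as a shift and turn from the pose measured when the call began, along the tool's axes at that moment; what a row does not reach only later rows make up. A row lasts 1/12 s, in which the tool goes at most 41.7 mm and 7.16 degrees, less where a joint would pass 70% of its speed; a pose out of reach is approached as far as the arm can. A call with a gripper value outside its range is refused whole. The fingers move at their own pace and stop on an object; the grip force is fixed at half the most. Time passes only in rows, so rows that repeat a pose let the fingers close. It gives the time, the measured TCP pose, the force and the opening at its end, in the units of the state.
- env.get_state(): the state, without advancing time (a new reading comes with each control period).
- env.get_image(name): name is "scene" or "top"; returns the picture (384x512x3 uint8, blue, green, red); there is no depth.
- env.get_calibration(name): a dict with "K" (3x3 intrinsics, pixels), "dist" ([k1, k2, p1, p2, k3] as OpenCV has them; the pictures are not rectified), "xyz" and "orientation" of the camera in the world. Camera axes: x right, y down, z forward; pixel columns grow to the right and rows downward; lengths in m; the calibration is good to about 2 mm. A picture is of the moment at which its call begins. get_calibration takes no time and is no camera call.
- env.hand_in(): hands the job in, once; it reports no verdict.
Trained networks look in the newest picture that a camera, given by its name, has taken for a name from the list of things; names that differ only in an ending like _2 or _b are one class to them, and where a whole thing is asked for, a point or a joint stands for the part that bears it (a point fixed in the world has none). Each returns a list of dicts, best first, with "p" (0 to 1); they miss things now and then, are a little off and sometimes report something else, mostly with a low value. They report only what shows in the picture. A call takes as long as a camera call. They do not tell look-alikes from the thing itself.
- env.outline_of(camera, name): "region" (384x512 bool, what is visible of it) and "position" ([column, row] in pixels, amid what is visible of it).
- env.mark_of(camera, name): "position" ([column, row] in pixels: a listed point, or the origin of a listed thing).
The state is a dict: "clock": time; "joint_positions": joint angles; "qvel": joint speeds; "effort": joint torques, N m; "ee_pos": TCP position; "orientation": TCP orientation; "force": force on the tool from outside, world axes, zero at the start; "ft_torque": the same for the moment, N m; "grip_width": finger opening in m.
Only numpy, scipy, OpenCV 4.12 (cv2) and the standard library are available. Lean on these libraries where they do the work, as an engineer would, in place of code of your own. Each camera call takes 0.05 s, during which the arm holds its last target.

### The job

With the tray still down, slide the white dish along the table until it is centred under the mouth of the tray's spout, and push the spout's little gate fully open by its pin. Then raise the tray by its loop handle, slowly, so that it tips about its spout corner and all five brass charms slide out into the dish. Finally lower the tray gently until it lies flat again, leaving the gate open, the dish with all the charms standing under the spout, and the other things on the table undisturbed.

Things in the scene. Friction and masses are not known exactly. Their poses are not given: they have to be found in the camera images.
- stand: Fixed dark wooden stand of the tipping tray. Origin on the table under the tray's centre; +x (level) = pouring direction, towards the spout; z up. Foot 12 mm high, x -70 to +30, y +-60 mm; block 60 mm high, x and y within 25 and 39 mm. Two level arms (10 mm square, y +-34 mm, 51 to 61 mm above the table) reach to x = 108 mm to hold the hinge; the dish passes under them.
- hinge_mid (a point): Middle of the tray's hinge axis, which lies along the stand's y, at x = 100 mm in the stand's frame, 58 mm above the table, just under the spout.
- tray (a joint): Tilt of the tray, rad: 0 = flat, grows as the loop handle is raised, stops at 0.8. Square plywood plate 150 x 150 mm, 0.45 kg, diagonal along the stand's x; floor top 66 mm above the table, rim 14 mm high; a 54 mm wide spout at the +x corner ends at x = 118 mm. Falls back flat if let go; 2 N at the handle lift it. Charms start to slide at 0.25 to 0.4 rad, all are out by 0.65 to 0.75.
- bar_mid (a point): Middle of the loop handle's crossbar: steel, 10 mm thick, 88 mm long, along the stand's y, at the tray's far corner (x = -155 mm in the stand's frame, 72 mm above the table when flat). Side bars run to the tray at y about +-40 mm; the middle of the loop is free, 40 mm from crossbar to tray corner, and open below to the table. It swings with the tray, 255 mm from the hinge.
- gate (a joint): Slide of the spout's gate, m: 0 = shut, 0.066 = fully open (stop). It moves along the stand's +y, stays where it is left, needs about 1.5 N, and may start up to 8 mm open. Steel plate 56 mm wide, 18 mm high, 5 mm thick, across the spout at x = 110 mm in the stand's frame.
- gate_pin (a point): On the axis of the gate's upright steel pin, 10 mm thick, which stands on the middle of the gate; this point is 103 mm above the table with the tray flat, the pin shows from 85 mm to 118 mm. It moves with the gate.
- catch (a point): Point on the table under the spout's mouth (x = 140 mm in the stand's frame), where the centre of the dish belongs.
- dish: White round straight-walled dish, loose, 110 mm outside diameter, 40 mm high, wall 5 mm, about 0.3 kg. Origin at the centre of its underside. Nothing on the table stands between it and the spout.
- charm0_center (a point): Brass charm: a disc 20 mm across and 7 mm thick, 18 g, lying on the tray; its centre.
- charm1_center (a point): Brass charm: a disc 20 mm across and 7 mm thick, 18 g, lying on the tray; its centre.
- charm2_center (a point): Brass charm: a disc 20 mm across and 7 mm thick, 18 g, lying on the tray; its centre.
- charm3_center (a point): Brass charm: a disc 20 mm across and 7 mm thick, 18 g, lying on the tray; its centre.
- charm4_center (a point): Brass charm: a disc 20 mm across and 7 mm thick, 18 g, lying on the tray; its centre.
- tape_roll: Bystander, loose: cardboard tape roll lying flat, 64 mm across, 20 mm high. Origin at the centre of its underside.
- paperweight: Bystander, loose: dark wooden bar, 35 x 160 x 22 mm. Origin at the centre of its underside.
- seal_stone: Bystander, loose: upright marble cylinder 32 mm across, 60 mm high. Origin at the centre of its underside.
- glue_jar: Bystander, loose: white jar 60 mm across, 75 mm high. Origin at the centre of its underside.
- brush: Bystander, loose: flat brush 200 mm long lying on the table. Origin at the centre of its underside.
There are look-alikes about, which are no part of the job. Of the things that look like the dish, the smaller one is meant.

How it is judged:
By the outcome, as a careful person would: the job done as asked, in the order asked, and still so for the second after the job is handed in, with the robot touching nothing.
It also fails if it takes over 72 s, if anything falls off the work surface, if the arm or the gripper's body presses on something with over 40 N, if the wrist force passes 120 N, or if a joint passes its speed limit or range.

## Working session

There is one attempt and no reset: what is moved stays moved. The work goes in short steps, Python scripts to look and compute and a shell command to move; the robot and the scene stay as the last step left them, time stands still between calls to the robot, and variables do not carry over. Pictures are saved under pics/ and viewed, and the job is handed in when it is done.

```bash
ls; mkdir -p pics
cat > h.py <<'E'
import numpy as np, cv2
from cell import env
def cal(n):
    c=env.get_calibration(n); return np.array(c["K"],float),np.array(c["dist"],float),np.array(c["xyz"],float),np.array(c["orientation"],float)
def ray(n,px):
    K,d,p,R=cal(n)
    u=cv2.undistortPoints(np.array([[px]],float),K,d)[0,0]
    return p,R@np.array([u[0],u[1],1.])
def onz(n,px,z):
    p,v=ray(n,px); return p+v*(z-p[2])/v[2]
def proj(n,X):
    K,d,p,R=cal(n)
    rv=cv2.Rodrigues(R.T)[0]; return cv2.projectPoints(np.array(X,float).reshape(-1,1,3),rv,-R.T@p,K,d)[0][:,0]
def tri(a,b):
    (p,u),(q,v)=a,b
    A=np.c_[u,-v]; s=np.linalg.lstsq(A,q-p,rcond=None)[0]
    return (p+u*s[0]+q+v*s[1])/2, np.linalg.norm(p+u*s[0]-q-v*s[1])
E
python3 - <<'E'
from h import *
np.set_printoptions(precision=4,suppress=True)
for n in("scene","top"):
    im=env.get_image(n); cv2.imwrite(f"pics/{n}0.png",im)
    print(n,cal(n))
    for o in["stand","tray","hinge_mid","bar_mid","gate","gate_pin","catch","dish","charm0_center","tape_roll","paperweight","seal_stone","glue_jar","brush"]:
        try: print(o,[(np.round(r["position"],1).tolist(),round(r["p"],2)) for r in env.mark_of(n,o)])
        except Exception as e: print(o,repr(e)[:100])
print(env.get_state())
E
```

```text
pics
scene (array([[367.6656,   0.    , 253.7138],
       [  0.    , 367.6656, 190.3701],
       [  0.    ,   0.    ,   1.    ]]), array([-0.0209,  0.    ,  0.    ,  0.    ,  0.    ]), array([ 1.0897, -0.3414,  0.8547]), array([[ 0.5847,  0.5987, -0.5474],
       [ 0.811 , -0.4142,  0.4133],
       [ 0.0207, -0.6856, -0.7277]]))
stand [([258.7, 232.6], 0.9), ([303.2, 278.3], 0.66), ([257.0, 203.7], 0.55), ([125.2, 277.2], 0.48)]
tray ValueError('it knows: bar_mid, brush, catch, charm0_center, charm1_center, charm2_center, charm3_cen
hinge_mid [([224.1, 236.6], 0.68)]
bar_mid [([308.3, 202.3], 0.7), ([218.8, 182.1], 0.39)]
gate ValueError('it knows: bar_mid, brush, catch, charm0_center, charm1_center, charm2_center, charm3_cen
gate_pin [([299.5, 276.0], 0.65), ([350.9, 169.7], 0.54), ([219.9, 226.0], 0.52), ([217.2, 183.2], 0.18)]
catch []
dish [([100.9, 216.1], 0.74), ([125.1, 276.4], 0.65)]
charm0_center [([309.8, 203.1], 0.58), ([271.5, 211.8], 0.38)]
tape_roll [([219.8, 184.1], 0.65), ([167.1, 211.2], 0.64)]
paperweight [([165.4, 213.2], 0.6), ([124.3, 277.0], 0.54)]
seal_stone [(
[... 1020 characters left out ...]
eal_stone [([270.0, 112.9], 0.47), ([311.8, 166.7], 0.46)]
glue_jar [([364.6, 123.7], 0.85)]
brush [([304.6, 172.6], 0.71), ([137.7, 178.8], 0.58)]
{'clock': 1.3, 'joint_positions': array([-89.4559,  21.8073,  74.3367,  -0.0021,  83.8578, -12.3348]), 'qvel': array([-0.0211, -0.0331, -0.0517, -0.0373, -0.0785, -0.0184]), 'effort': array([  0.0001, -43.78  , -22.4733,   0.0714,   0.0313,   0.    ]), 'ee_pos': array([ 0.1226, -0.5361,  0.2387]), 'orientation': array([[ 0.9748,  0.2229, -0.    ],
       [ 0.2229, -0.9748,  0.    ],
       [-0.    , -0.    , -1.    ]]), 'force': array([-0.0685, -0.2827,  0.5526]), 'ft_torque': array([-0.0016, -0.0015, -0.0078]), 'grip_width': 0.08836035251186147}
```

View pics/scene0.png

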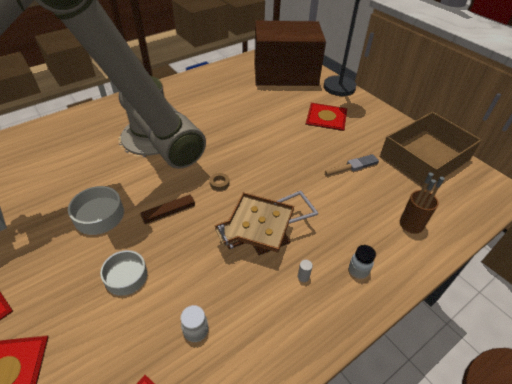

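View pics/top0.png

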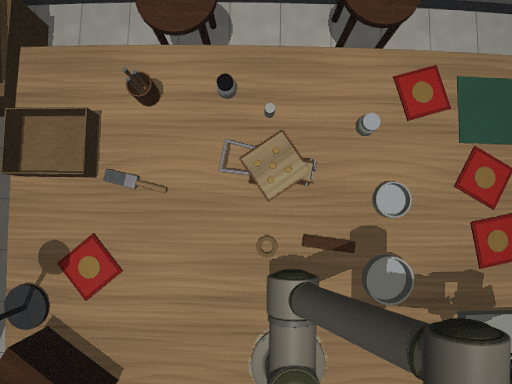

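Run:
```python
import cv2
a=cv2.imread('pics/top0.png')[100:300,200:420]; cv2.imwrite('pics/tc.png',cv2.resize(a,None,fx=3,fy=3,interpolation=cv2.INTER_CUBIC)[:600])
a=cv2.imread('pics/scene0.png')[150:300,90:340]; cv2.imwrite('pics/sc.png',cv2.resize(a,None,fx=3,fy=3,interpolation=cv2.INTER_CUBIC))
```

```text
(no output)
```

View pics/tc.png

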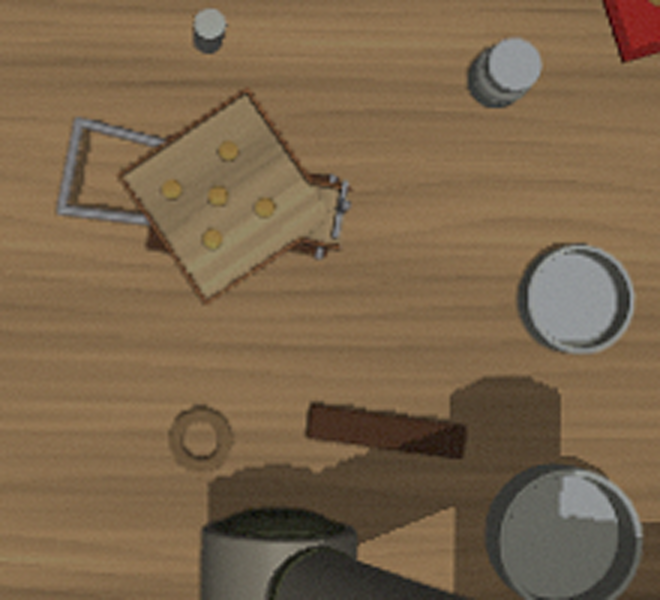

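View pics/sc.png

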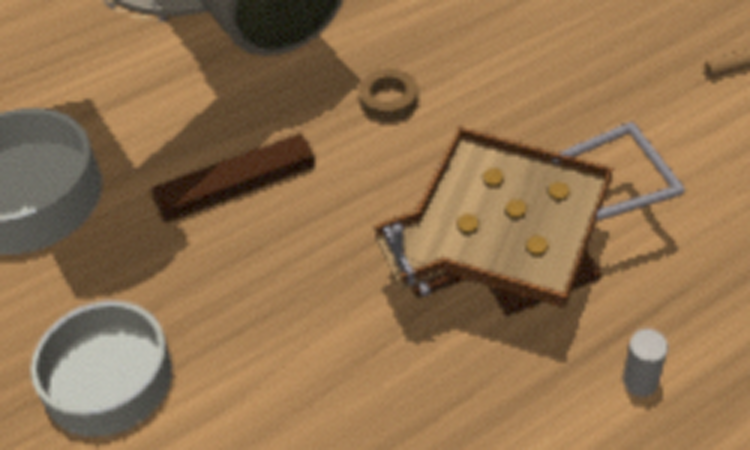

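The top picture shows two dish-like things: the smaller white dish at (392,199) and a larger grey one at (388,280). I take the smaller. The tray is at (276,165), its handle at the left (222,154), and the spout with gate and pin at right (313,168).

Run:
```python
from h import *
np.set_printoptions(precision=4,suppress=True)
bar=onz("top",(222.2,153.7),.072); print("bar",bar, onz("scene",(308.3,202.3),.072))
# bar corners from crop
c1=np.array([78,120])/3+[200,100]; c2=np.array([62,212])/3+[200,100]
b1,b2=onz("top",c1,.072),onz("top",c2,.072);print(b1,b2,(b1+b2)/2,np.linalg.norm(b1-b2))
# tray corners rim top z=.08 
for c in [(246,92),(206,302),(121,178)]: print("corner",onz("top",np.array(c)/3+[200,100],.08))
print("hinge",onz("top",(302.3,171.3),.058),onz("scene",(224.1,236.6),.058))
print("pin",onz("top",(311.4,168.9),.103),onz("scene",(219.9,226),.103),tri(ray("top",(311.4,168.9)),ray("scene",(219.9,226))))
for o in ["dish","tape_roll","paperweight","glue_jar","seal_stone"]:
  for n in("top","scene"):
    print(o,n,[(np.round(onz(n,r["position"],0)[:2],4),round(r["p"],2)) for r in env.mark_of(n,o)])
# pixel outline of dish
for r in env.outline_of("top","dish"):
    m=np.array(r["region"]); ys,xs=np.nonzero(m); print(r["position"],r["p"],xs.min(),xs.max(),ys.min(),ys.max(),onz("top",((xs.min()+xs.max())/2,(ys.min()+ys.max())/2),.03))
```

```text
bar [0.6277 0.2058 0.072 ] [0.6275 0.2039 0.072 ]
[0.6683 0.1955 0.072 ] [0.5777 0.2091 0.072 ] [0.623  0.2023 0.072 ] 0.0916168698826331
corner [0.6968 0.0323 0.08  ]
corner [0.4923 0.0684 0.08  ]
corner [0.6107 0.1521 0.08  ]
hinge [ 0.5813 -0.0304  0.058 ] [ 0.5826 -0.0524  0.058 ]
pin [ 0.5833 -0.0506  0.103 ] [ 0.5769 -0.0595  0.103 ] (array([ 0.5803, -0.0552,  0.1033]), np.float64(0.010933392870182312))
dish top [(array([ 0.5051, -0.3029]), 0.92), (array([ 0.2661, -0.295 ]), 0.68)]
dish scene [(array([ 0.2735, -0.2914]), 0.74), (array([ 0.5059, -0.3115]), 0.65)]
tape_roll top [(array([0.3555, 0.0722]), 0.55)]
tape_roll scene [(array([0.3618, 0.07  ]), 0.65), (array([ 0.3682, -0.1214]), 0.64)]
paperweight top [(array([ 0.3646, -0.1247]), 0.94), (array([ 0.5933, -0.05  ]), 0.43)]
paperweight scene [(array([ 0.3724, -0.1292]), 0.6), (array([ 0.5064, -0.3139]), 0.54)]
glue_jar top [(array([ 0.7427, -0.2339]), 0.85)]
glue_jar scene [(array([ 0.7347, -0.2366]), 0.57), (array([0.5548, 0.4716]), 0.5), (array([0.7681, 0.0676]), 0.28)]
seal_stone top [(array([0.7711, 0.0652]), 0.47), (array([ 0.603 , -0.0671]), 0.46)]
seal_stone scene [(array([0.7672, 0.0642]), 0.83), (array([0.3569, 0.0742]), 0.2)]
[388.8, 199.6] 0.95 372 410 182 217 [ 0.5033 -0.3053  0.03  ]
[387.8, 278.1] 0.58 361 413 254 305 [ 0.2619 -0.2935  0.03  ]
[272.4, 108.0] 0.24 264 274 103 117 [0.7719 0.0694 0.03  ]
```

```bash
cat > fit.py <<'E'
from h import *
from scipy.optimize import least_squares
np.set_printoptions(precision=4,suppress=True)
T=lambda c:np.array(c)/3+[200,100]; S=lambda c:np.array(c)/3+[90,150]
obs=[("top",(0,.106,.08),T((246,92))),("top",(0,-.106,.08),T((206,302))),("top",(-.106,0,.08),T((121,178))),
("top",(-.155,.042,.072),T((78,121))),("top",(-.155,-.042,.072),T((62,211))),
("scene",(0,-.106,.08),S((462,130))),("scene",(0,.106,.08),S((567,297))),("scene",(-.106,0,.08),S((608,172))),
("scene",(-.155,-.042,.072),S((632,127))),("scene",(-.155,.042,.072),S((680,188)))]
def W(p,X):
    x,y,a=p[:3]; c,s=np.cos(a),np.sin(a); return np.array([x+c*X[0]-s*X[1],y+s*X[0]+c*X[1],X[2]])
f=lambda p:np.concatenate([proj(n,W(p,X))[0]-u for n,X,u in obs])
r=least_squares(f,[.6,.05,np.radians(-100)])
if __name__=="__main__":
    print(r.x,np.degrees(r.x[2]));print(f(r.x).reshape(-1,2))
    p=r.x
    for n,X in dict(hinge=(.1,0,.058),catch=(.14,0,0),bar=(-.155,0,.072),pin0=(.11,0,.103),pin8=(.11,.008,.103),pinopen=(.11,.066,.103)).items(): print(n,W(p,X))
    print("xaxis",W(p,(1,0,0))-W(p,(0,0,0)))
    pts={"top":[],"scene":[]}
    for n in pts:
        im=cv2.imread(f"pics/{n}0.png"); sc=4
        x0,y0=(200,100) if n=="top" else (90,150)
        im=cv2.resize(im[y0:y0+150,x0:x0+200] if n=="top" else im[y0:y0+150,x0+70:x0+270],None,fx=sc,fy=sc,interpolation=cv2.INTER_CUBIC)
        off=np.array([x0,y0]) if n=="top" else np.array([x0+70,y0])
        q=lambda X:tuple(int(v) for v in ((proj(n,W(p,X))[0]-off)*sc+sc/2))
        for o in(0,.008):
            cv2.line(im,q((.11,o,.085)),q((.11,o,.118)),(0,255,0) if o==0 else (0,0,255),1)
        for y in(-.034,.034): cv2.line(im,q((.025,y,.061)),q((.108,y,.061)),(255,0,255),1)
        cv2.line(im,q((.118,-.027,.066)),q((.118,.027,.066)),(255,0,0),1)
        cv2.line(im,q((.11,-.028,.085)),q((.11,.028,.085)),(0,255,255),1)
        cv2.circle(im,q((.14,0,0)),4,(255,0,0),1)
        cv2.imwrite(f"pics/ov_{n}.png",im)
E
python3 fit.py
```

```text
[ 0.5988  0.0502 -1.7409] -99.74480625917012
[[ 0.0458 -2.1733]
 [ 0.1099 -0.7105]
 [-0.8524 -2.094 ]
 [-0.1259  0.3047]
 [-0.285  -1.6911]
 [-1.4396 -1.2329]
 [-1.1961 -1.3427]
 [ 0.2582 -1.7842]
 [-0.7619 -0.1987]
 [-1.2258 -0.5323]]
hinge [ 0.5819 -0.0483  0.058 ]
catch [ 0.5751 -0.0878  0.    ]
bar [0.625 0.203 0.072]
pin0 [ 0.5802 -0.0582  0.103 ]
pin8 [ 0.5881 -0.0596  0.103 ]
pinopen [ 0.6452 -0.0694  0.103 ]
xaxis [-0.1693 -0.9856  0.    ]
```

View pics/ov_top.png

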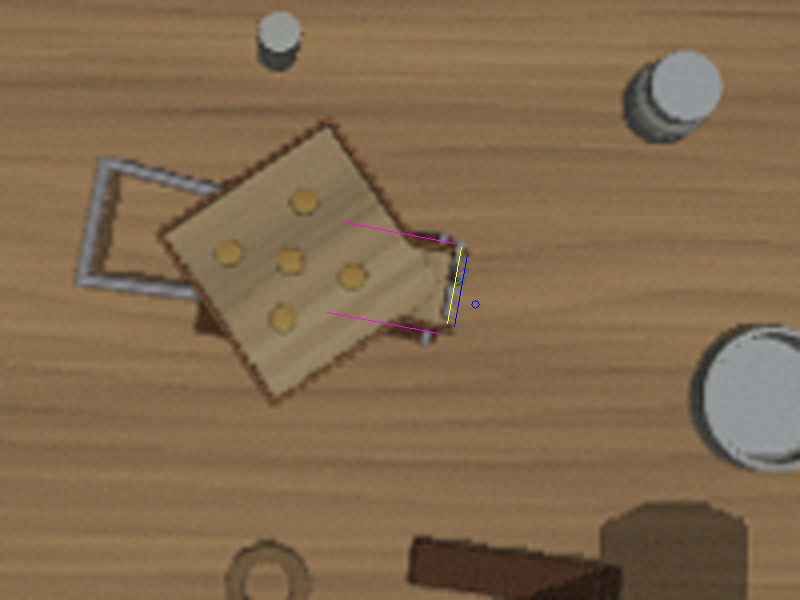

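View pics/ov_scene.png

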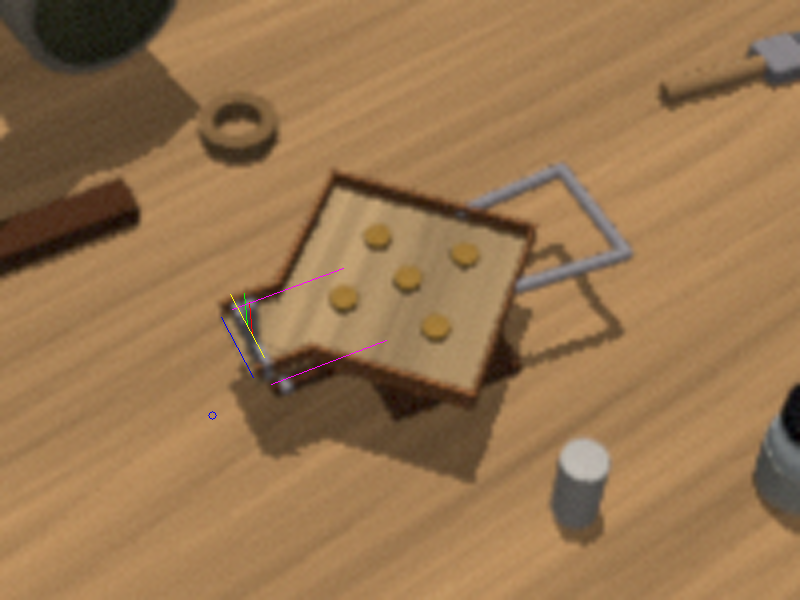

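```bash
cat > go.py <<'E'
import sys,numpy as np
from h import env
from scipy.spatial.transform import Rotation as Ro
# usage go.py x y z [jaw_angle_deg]
def tgt(x,y,z,jaw=None):
    s=env.get_state(); R=np.array(s["orientation"]); d=R.T@(np.array([x,y,z])-s["ee_pos"])*100
    out=f"clk {s['clock']:.2f} pos {np.round(s['ee_pos'],4)} F {np.round(s['force'],1)} w {s['grip_width']:.4f} J {np.round(s['joint_positions'],0)}\n t(cm) {np.round(d,2)}"
    if jaw is not None:
        a=np.radians(jaw); best=None
        for k in(0,np.pi):
            yv=np.array([np.cos(a+k),np.sin(a+k),0]); zv=np.array([0,0,-1.]); xv=np.cross(yv,zv)
            w=np.degrees(Ro.from_matrix(R.T@np.c_[xv,yv,zv]).as_rotvec())
            out+=f"\n w {np.round(w,2)}"
    print(out)
a=[float(v) for v in sys.argv[1:]]; tgt(*a)
E
python3 go.py .479 -.386 .239 -17.9
```

```text
clk 1.85 pos [ 0.1226 -0.5361  0.2387] F [-0.  -0.5  0.4] w 0.0880 J [-89.  22.  74.  -0.  84. -12.]
 t(cm) [ 3.809e+01 -6.690e+00 -2.000e-02]
 w [ -0.    -0.   -59.22]
 w [ -0.     0.   120.78]
```

Dish candidates: the small dish at top (392,199) and the large one at (388,280). I choose the small one; the tc.png crop shows it clearly as the smaller. Moving to behind it.

```bash
python3 -m handwheel '[{"hand":0,"tx":38.1,"ty":-6.7,"wz":-59.2},{"hand":0,"tx":38.1,"ty":-6.7,"wz":-59.2},{"hand":0,"tx":38.1,"ty":-6.7,"wz":-59.2},{"hand":0,"tx":38.1,"ty":-6.7,"wz":-59.2},{"hand":0,"tx":38.1,"ty":-6.7,"wz":-59.2},{"hand":0,"tx":38.1,"ty":-6.7,"wz":-59.2},{"hand":0,"tx":38.1,"ty":-6.7,"wz":-59.2},{"hand":0,"tx":38.1,"ty":-6.7,"wz":-59.2},{"hand":0,"tx":38.1,"ty":-6.7,"wz":-59.2},{"hand":0,"tx":38.1,"ty":-6.7,"wz":-59.2},{"hand":0,"tx":38.1,"ty":-6.7,"wz":-59.2},{"hand":0,"tx":38.1,"ty":-6.7,"wz":-59.2},{"hand":0,"tx":38.1,"ty":-6.7,"wz":-59.2},{"hand":0,"tx":38.1,"ty":-6.7,"wz":-59.2}]'
python3 go.py .479 -.386 .012 -17.9; python3 -c "
from h import *
for n in('scene','top'): cv2.imwrite(f'pics/{n}1.png',env.get_image(n))
s=env.get_state(); print(proj('top',[s['ee_pos']]),proj('scene',[s['ee_pos']]))"
```

```text
clk 1.85 pos [ 0.1226 -0.5361  0.2387] F [-0.  -0.5  0.4] w 0.0880 J [-89.  22.  74.  -0.  84. -12.]
 t(cm) [38.09 -6.69 22.68]
 w [ -0.    -0.   -59.22]
 w [ -0.     0.   120.78]
[[507.37108053 348.00541479]] [[-43.73878468 159.60828437]]invalid input
```

View pics/scene1.png

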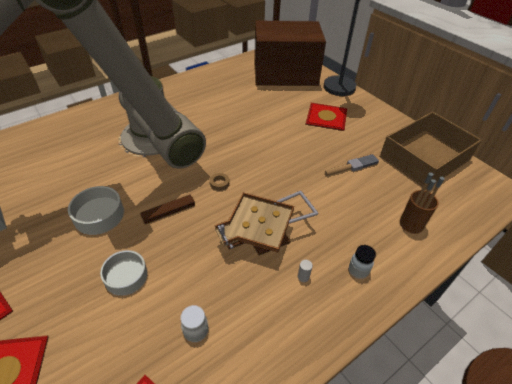

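View pics/top1.png

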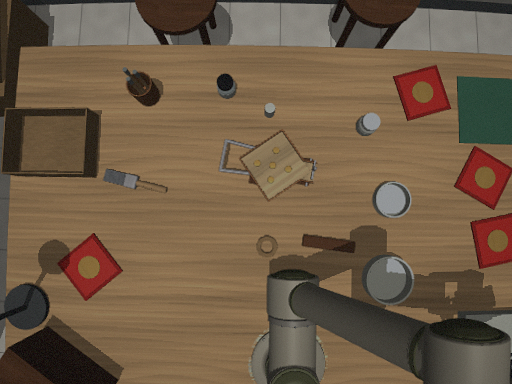

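The arm has not moved (call refused); both pictures are as before. I'll supply all the keys.

```bash
python3 -m handwheel '[{"hand":0,"tx":38.1,"ty":-6.7,"tz":0,"wx":0,"wy":0,"wz":-59.2},{"hand":0,"tx":38.1,"ty":-6.7,"tz":0,"wx":0,"wy":0,"wz":-59.2},{"hand":0,"tx":38.1,"ty":-6.7,"tz":0,"wx":0,"wy":0,"wz":-59.2},{"hand":0,"tx":38.1,"ty":-6.7,"tz":0,"wx":0,"wy":0,"wz":-59.2},{"hand":0,"tx":38.1,"ty":-6.7,"tz":0,"wx":0,"wy":0,"wz":-59.2},{"hand":0,"tx":38.1,"ty":-6.7,"tz":0,"wx":0,"wy":0,"wz":-59.2},{"hand":0,"tx":38.1,"ty":-6.7,"tz":0,"wx":0,"wy":0,"wz":-59.2},{"hand":0,"tx":38.1,"ty":-6.7,"tz":0,"wx":0,"wy":0,"wz":-59.2},{"hand":0,"tx":38.1,"ty":-6.7,"tz":0,"wx":0,"wy":0,"wz":-59.2},{"hand":0,"tx":38.1,"ty":-6.7,"tz":0,"wx":0,"wy":0,"wz":-59.2},{"hand":0,"tx":38.1,"ty":-6.7,"tz":0,"wx":0,"wy":0,"wz":-59.2},{"hand":0,"tx":38.1,"ty":-6.7,"tz":0,"wx":0,"wy":0,"wz":-59.2}]'
python3 go.py .479 -.386 .012 -17.9
```

```text
clock: 2.95
ee_pos: [0.4788, -0.386, 0.2385]
orientation: [[0.308, 0.952, -0.001], [0.952, -0.308, 0.0], [-0.0, -0.001, -1.0]]
force: [1.2, 0.1, 0.2]
grip_width: 0.0881
clk 2.95 pos [ 0.4788 -0.386   0.2385] F [1.2 0.1 0.2] w 0.0881 J [-50.  29.  63.  -0.  88. -32.]
 t(cm) [1.000e-02 4.000e-02 2.265e+01]
 w [-0.04  0.01 -0.01]
 w [1.0000e-02 6.0000e-02 1.7999e+02]
```

```bash
python3 -c "
from h import *
s=env.get_state();R=np.array(s['orientation'])
for n in('scene','top'):
  im=env.get_image(n)
  for y in(-.053,.053):
    q=proj(n,[s['ee_pos']+R@[0,y,0]])[0]; print(n,q)
  q=q.astype(int); a=max(q[0]-80,0);b=max(q[1]-60,0)
  cv2.imwrite(f'pics/{n}2.png',cv2.resize(im[b:b+140,a:a+190],None,fx=4,fy=4)); print(a,b)
  for r in env.outline_of(n,'dish'): print(r['position'],r['p'],onz(n,r['position'],0.02))
  for r in env.mark_of(n,'dish'): print(r['position'],r['p'],onz(n,r['position'],0.0))
"
```

```text
scene [ 60.39098668 207.82806248]
scene [ 58.61845444 246.45372898]
0 186
[122.6, 273.6] 0.7 [ 0.50830672 -0.3142947   0.02      ]
[97.4, 211.5] 0.58 [ 0.26985183 -0.29482738  0.02      ]
[99.8, 217.1] 0.6 [ 2.75375136e-01 -2.95415604e-01  1.11022302e-16]
[123.6, 277.7] 0.58 [ 0.50731811 -0.31621073  0.        ]
top [446.01726573 226.63862384]
top [457.97122086 186.50223254]
377 126
[386.8, 202.1] 0.85 [ 0.495633   -0.29582615  0.02      ]
[401.8, 268.9] 0.64 [ 0.29253915 -0.34289838  0.02      ]
[387.2, 201.3] 0.73 [ 0.49889958 -0.30418461  0.        ]
[386.2, 276.0] 0.6 [ 0.26762666 -0.30156939  0.        ]
[314.0, 171.3] 0.42 [ 0.58873985 -0.07403164  0.        ]
```

View pics/scene2.png

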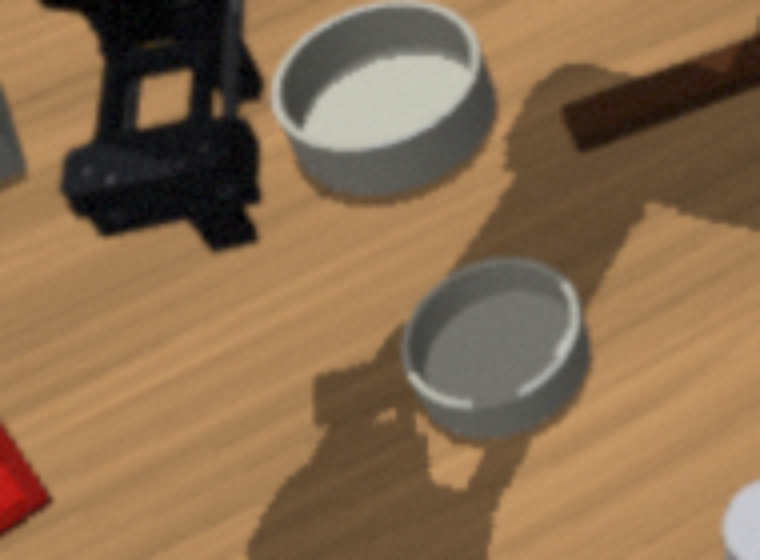

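View pics/top2.png

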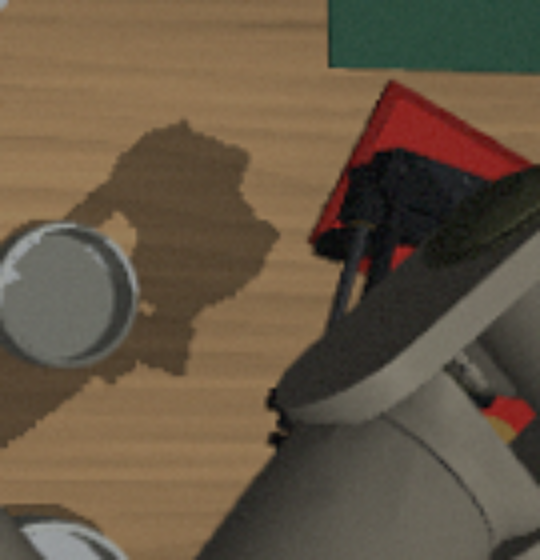

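```bash
python3 -m handwheel '[{"hand":0,"tx":0,"ty":0,"tz":4,"wx":0,"wy":0,"wz":0},{"hand":0,"tx":0,"ty":0,"tz":8,"wx":0,"wy":0,"wz":0},{"hand":0,"tx":0,"ty":0,"tz":12,"wx":0,"wy":0,"wz":0},{"hand":0,"tx":0,"ty":0,"tz":16,"wx":0,"wy":0,"wz":0},{"hand":0,"tx":0,"ty":0,"tz":19,"wx":0,"wy":0,"wz":0},{"hand":0,"tx":0,"ty":0,"tz":21.5,"wx":0,"wy":0,"wz":0},{"hand":0,"tx":0,"ty":0,"tz":22.4,"wx":0,"wy":0,"wz":0},{"hand":0,"tx":0,"ty":0,"tz":22.4,"wx":0,"wy":0,"wz":0},{"hand":0,"tx":0,"ty":0,"tz":22.4,"wx":0,"wy":0,"wz":0}]'
python3 go.py .5615 -.130 .014 -17.9;  python3 -c "
from h import *
s=env.get_state();R=np.array(s['orientation'])
for n in('scene','top'):
  im=env.get_image(n); cv2.imwrite(f'pics/{n}3.png',im)
c=(392.5,199.5);print(onz('top',c,.04))"
```

```text
clock: 4.0
ee_pos: [0.4783, -0.3874, 0.016]
orientation: [[0.31, 0.951, 0.001], [0.951, -0.31, -0.001], [-0.001, 0.001, -1.0]]
force: [-0.4, -0.4, -0.0]
grip_width: 0.0885
clk 4.00 pos [ 0.4783 -0.3874  0.016 ] F [-0.4 -0.4 -0. ] w 0.0885 J [-50.  41.  79.  -0.  59. -32.]
 t(cm) [27.05 -0.06  0.18]
 w [ 0.07  0.05 -0.16]
 w [ 8.0000e-02 -1.1000e-01  1.7984e+02]
[ 0.50296829 -0.30629096  0.04      ]
```

View pics/scene3.png

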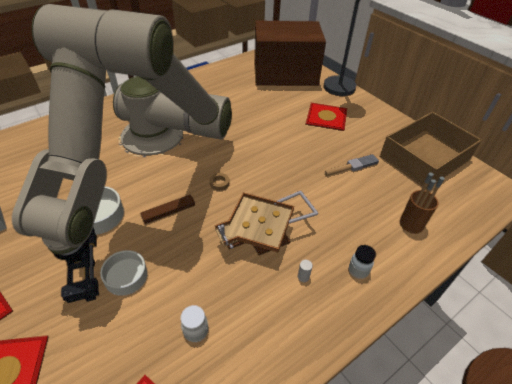

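```bash
python3 -m handwheel '[{"hand":0,"tx":1.5,"ty":0,"tz":0.1,"wx":0,"wy":0,"wz":0},{"hand":0,"tx":3,"ty":0,"tz":0.1,"wx":0,"wy":0,"wz":0},{"hand":0,"tx":3.6,"ty":0,"tz":0.1,"wx":0,"wy":0,"wz":0},{"hand":0,"tx":4.2,"ty":0,"tz":0.1,"wx":0,"wy":0,"wz":0},{"hand":0,"tx":4.8,"ty":0,"tz":0.1,"wx":0,"wy":0,"wz":0},{"hand":0,"tx":5.6,"ty":0,"tz":0.1,"wx":0,"wy":0,"wz":0},{"hand":0,"tx":6.6,"ty":0,"tz":0.1,"wx":0,"wy":0,"wz":0},{"hand":0,"tx":7.6,"ty":0,"tz":0.1,"wx":0,"wy":0,"wz":0},{"hand":0,"tx":8.6,"ty":0,"tz":0.1,"wx":0,"wy":0,"wz":0},{"hand":0,"tx":9.6,"ty":0,"tz":0.1,"wx":0,"wy":0,"wz":0},{"hand":0,"tx":10.6,"ty":0,"tz":0.1,"wx":0,"wy":0,"wz":0},{"hand":0,"tx":11.6,"ty":0,"tz":0.1,"wx":0,"wy":0,"wz":0},{"hand":0,"tx":12.6,"ty":0,"tz":0.1,"wx":0,"wy":0,"wz":0},{"hand":0,"tx":13.6,"ty":0,"tz":0.1,"wx":0,"wy":0,"wz":0},{"hand":0,"tx":14.6,"ty":0,"tz":0.1,"wx":0,"wy":0,"wz":0},{"hand":0,"tx":15.6,"ty":0,"tz":0.1,"wx":0,"wy":0,"wz":0},{"hand":0,"tx":16.6,"ty":0,"tz":0.1,"wx":0,"wy":0,"wz":0},{"hand":0,"tx":17.6,"ty":0,"tz":0.1,"wx":0,"wy":0,"wz":0},{"hand":0,"tx":18.4,"ty":0,"tz":0.1,"wx":0,"wy":0,"wz":0},{"hand":0,"tx":19,"ty":0,"tz":0.1,"wx":0,"wy":0,"wz":0}]'
python3 go.py .5615 -.130 .014 -17.9;  python3 -c "
from h import *
for n in('scene','top'):
  im=env.get_image(n); cv2.imwrite(f'pics/{n}4.png',im)
  for r in env.outline_of(n,'dish'): print(r['position'],r['p'],onz(n,r['position'],0.02))
  for r in env.mark_of(n,'dish'): print(r['position'],r['p'],onz(n,r['position'],0.0))
a=cv2.imread('pics/top4.png')[100:240,200:440]; b=cv2.imread('pics/scene4.png')[170:330,90:330]
cv2.imwrite('pics/c4.png',np.vstack([cv2.resize(a,None,fx=2,fy=2),cv2.resize(b,None,fx=2,fy=2)]))
"
```

```text
clock: 5.77
ee_pos: [0.5377, -0.2059, 0.0156]
orientation: [[0.309, 0.951, 0.002], [0.951, -0.309, -0.003], [-0.002, 0.003, -1.0]]
force: [-1.1, -4.5, 4.8]
grip_width: 0.088
clk 5.77 pos [ 0.5377 -0.2059  0.0156] F [-1.1 -4.5  4.8] w 0.0880 J [-33.  38.  86.  -0.  55. -15.]
 t(cm) [ 7.95 -0.09  0.14]
 w [ 0.16  0.11 -0.11]
 w [ 1.7000e-01 -2.5000e-01  1.7989e+02]
[94.2, 210.8] 0.92 [ 0.2618934  -0.30160151  0.02      ]
[185.6, 256.3] 0.63 [ 0.55424997 -0.1573037   0.02      ]
[182.9, 262.9] 0.69 [ 0.55569581 -0.16887361  0.        ]
[100.7, 218.6] 0.68 [ 0.28243547 -0.29524254  0.        ]
[221.8, 224.9] 0.59 [ 0.50639976 -0.01414526  0.        ]
[340.0, 184.5] 0.96 [ 0.5472564  -0.15090279  0.02      ]
[258.2, 245.1] 0.38 [0.35979215 0.09603852 0.02      ]
[276.2, 164.9] 0.23 [0.604098   0.04486938 0.02      ]
[339.3, 187.4] 0.96 [ 0.53984869 -0.15325228  0.        ]
```

View pics/c4.png

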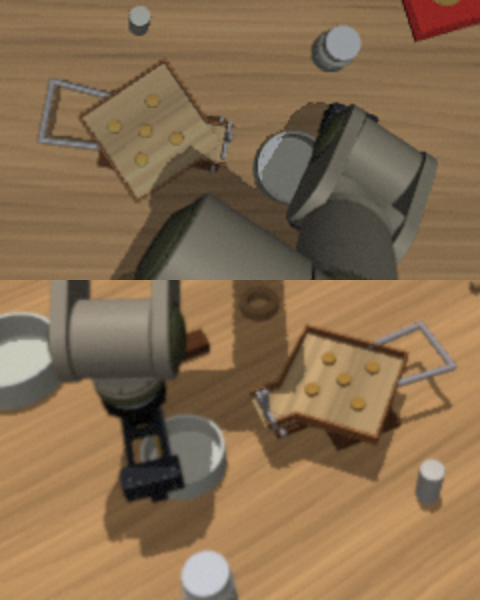

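```bash
python3 -m handwheel '[{"hand":0,"tx":0.6,"ty":0,"tz":0.1,"wx":0,"wy":0,"wz":0},{"hand":0,"tx":1.4,"ty":0,"tz":0.1,"wx":0,"wy":0,"wz":0},{"hand":0,"tx":2.2,"ty":0,"tz":0.1,"wx":0,"wy":0,"wz":0},{"hand":0,"tx":3,"ty":0,"tz":0.1,"wx":0,"wy":0,"wz":0},{"hand":0,"tx":3.8,"ty":0,"tz":0.1,"wx":0,"wy":0,"wz":0},{"hand":0,"tx":4.6,"ty":0,"tz":0.1,"wx":0,"wy":0,"wz":0},{"hand":0,"tx":5.4,"ty":0,"tz":0.1,"wx":0,"wy":0,"wz":0},{"hand":0,"tx":6.1,"ty":0,"tz":0.1,"wx":0,"wy":0,"wz":0},{"hand":0,"tx":6.6,"ty":0,"tz":0.1,"wx":0,"wy":0,"wz":0},{"hand":0,"tx":7,"ty":0,"tz":0.1,"wx":0,"wy":0,"wz":0},{"hand":0,"tx":7.3,"ty":0,"tz":0.1,"wx":0,"wy":0,"wz":0},{"hand":0,"tx":7.5,"ty":0,"tz":0.1,"wx":0,"wy":0,"wz":0},{"hand":0,"tx":7.5,"ty":0,"tz":0.1,"wx":0,"wy":0,"wz":0},{"hand":0,"tx":7.5,"ty":0,"tz":0.1,"wx":0,"wy":0,"wz":0}]'
python3 -c "
from h import *
for n in('scene','top'):
  im=env.get_image(n); cv2.imwrite(f'pics/{n}5.png',im)
a=cv2.imread('pics/top5.png')[120:220,270:390]; b=cv2.imread('pics/scene5.png')[200:310,150:280]
cv2.imwrite('pics/a5.png',cv2.resize(a,None,fx=5,fy=5)),cv2.imwrite('pics/b5.png',cv2.resize(b,None,fx=5,fy=5))
"
```

```text
clock: 7.23
ee_pos: [0.5603, -0.1352, 0.0139]
orientation: [[0.31, 0.951, 0.001], [0.951, -0.31, -0.001], [-0.001, 0.001, -1.0]]
force: [0.8, -0.3, -0.1]
grip_width: 0.0878
```

View pics/a5.png

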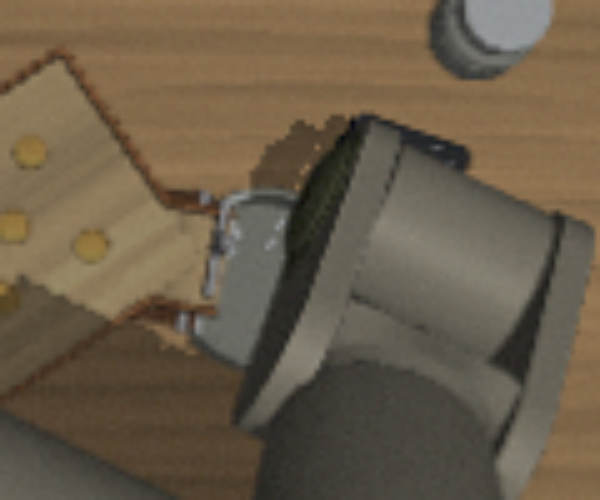

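View pics/b5.png

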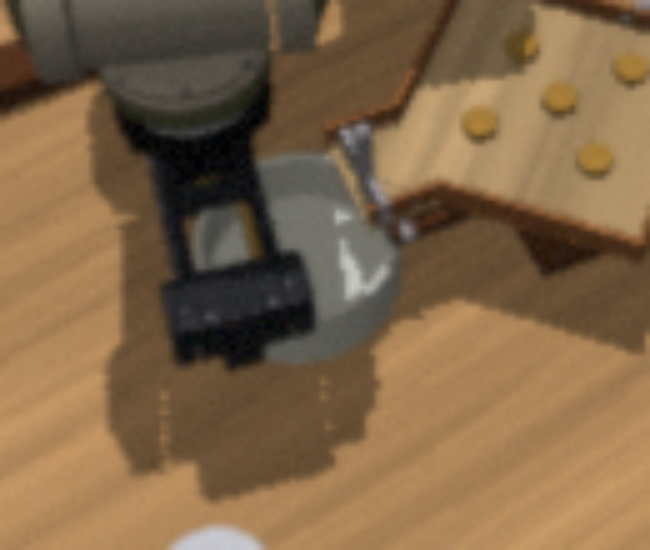

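```bash
python3 -m handwheel '[{"hand":0,"tx":-1.5,"ty":0,"tz":0,"wx":0,"wy":0,"wz":0},{"hand":0,"tx":-4.5,"ty":0,"tz":0,"wx":0,"wy":0,"wz":0},{"hand":0,"tx":-6.5,"ty":0,"tz":0,"wx":0,"wy":0,"wz":0},{"hand":0,"tx":-8,"ty":0,"tz":-4,"wx":0,"wy":0,"wz":0},{"hand":100,"tx":-10,"ty":0,"tz":-8,"wx":0,"wy":0,"wz":0},{"hand":200,"tx":-12,"ty":0,"tz":-12,"wx":0,"wy":0,"wz":5},{"hand":255,"tx":-12,"ty":0,"tz":-14,"wx":0,"wy":0,"wz":12},{"hand":255,"tx":-12,"ty":0,"tz":-14,"wx":0,"wy":0,"wz":19}]'
cat > look.py <<'E'
import sys
from h import *
from fit import W,r as fr
tag=sys.argv[1]
for n in('scene','top'):
  im=env.get_image(n); cv2.imwrite(f'pics/{n}{tag}.png',im)
a=cv2.imread(f'pics/top{tag}.png')[100:220,210:370]; b=cv2.imread(f'pics/scene{tag}.png')[180:300,160:320]
cv2.imwrite(f'pics/a{tag}.png',cv2.resize(a,None,fx=5,fy=5,interpolation=cv2.INTER_CUBIC)),cv2.imwrite(f'pics/b{tag}.png',cv2.resize(b,None,fx=5,fy=5,interpolation=cv2.INTER_CUBIC))
E
python3 look.py 6
```

```text
clock: 8.0
ee_pos: [0.5241, -0.2518, 0.1597]
orientation: [[0.609, 0.793, 0.009], [0.793, -0.609, -0.007], [-0.0, 0.011, -1.0]]
force: [0.2, 0.4, 0.5]
grip_width: 0.0635
```

View pics/a6.png

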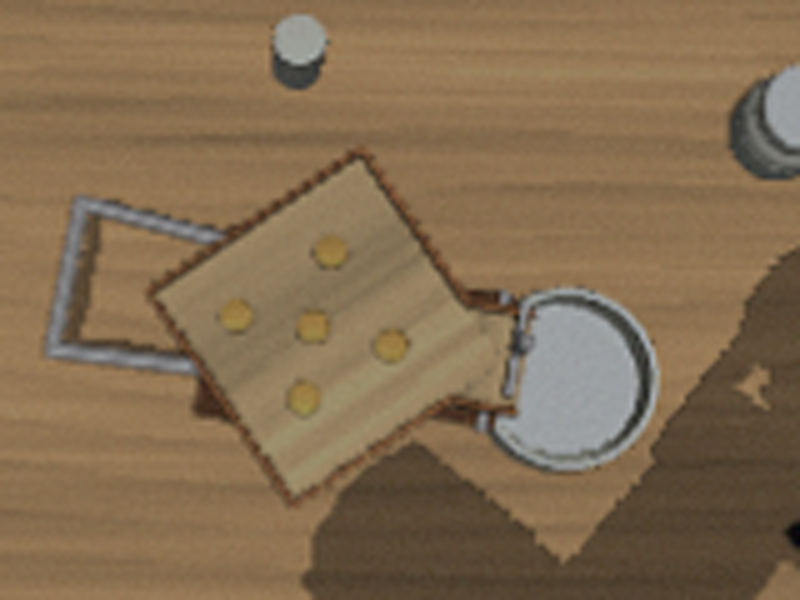

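View pics/b6.png

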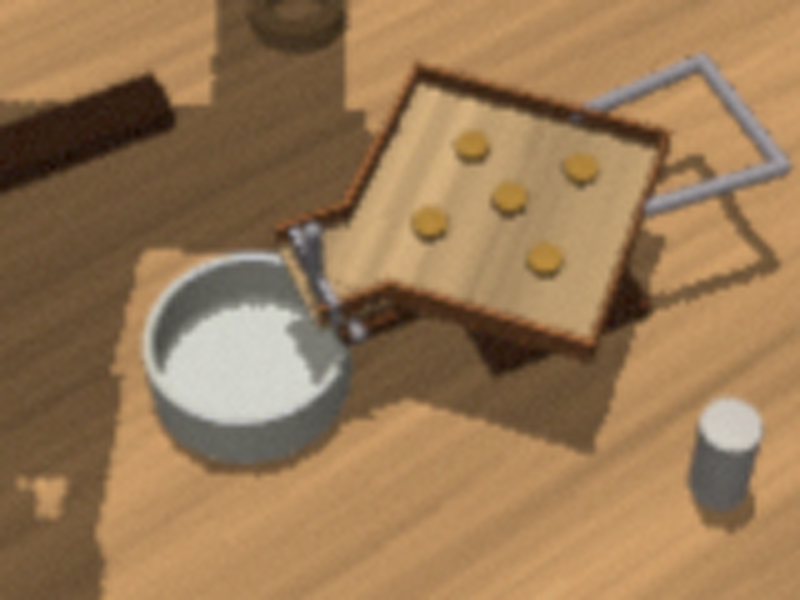

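```bash
cat > fit2.py <<'E'
from h import *
from scipy.optimize import least_squares
np.set_printoptions(precision=4,suppress=True)
T=lambda c:(np.array(c)-2)/5+[210,100]; S=lambda c:(np.array(c)-2)/5+[160,180]
def W(p,X):
    x,y,a=p[:3]; c,s=np.cos(a),np.sin(a); return np.array([x+c*X[0]-s*X[1],y+s*X[0]+c*X[1],X[2]])
def obs(h):
    return [("top",(0,.106,.08),T((361,150))),("top",(0,-.106,.08),T((291,503))),("top",(-.106,0,.08),T((150,291))),
("top",(-.16,.044,.072),T((77,198))),("top",(-.16,-.044,.072),T((47,354))),
("top",(.1,h,.058),T((505,297))),("top",(.1,-h,.058),T((484,424))),
("scene",(0,-.106,.08),S((419,66))),("scene",(0,.106,.08),S((594,353))),("scene",(-.106,0,.08),S((667,135))),
("scene",(-.16,-.044,.072),S((703,57))),("scene",(-.16,.044,.072),S((788,166))),
("scene",(.1,-h,.058),S((298,234))),("scene",(.1,h,.058),S((357,330)))]
D=[("top",T((567,378))),("scene",S((247,339)))]
# p: x,y,a,h, top off(2), scene off(2), dish xy
def f(p):
    off={"top":p[4:6],"scene":p[6:8]}
    r=[proj(n,W(p,X))[0]+off[n]-u for n,X,u in obs(p[3])]
    r+=[proj(n,[p[8],p[9],.04])[0]+off[n]-u for n,u in D]
    return np.concatenate(r+[p[4:8]*.7])
r=least_squares(f,[.6,.05,-1.74,.04,0,0,0,0,.57,-.09],x_scale=[.01,.01,.01,.01,1,1,1,1,.01,.01])
if __name__=="__main__":
    p=r.x;print(p,np.degrees(p[2]));print(f(p)[:-4].reshape(-1,2))
    for n,X in dict(hinge=(.1,0,.058),catch=(.14,0,0),bar=(-.155,0,.072),pin0=(.11,0,.103),pinopen=(.11,.066,.103)).items(): print(n,W(p,X))
    c=W(p,(.14,0,0));d=p[8:10]-c[:2];a=p[2];print("dish-catch in stand",d@[np.cos(a),np.sin(a)],d@[-np.sin(a),np.cos(a)])
    g=np.array([(523,343)]) ;print("pin top px",T(g[0]))
    for z in(.085,.118):
        w=onz("top",T((521,343))-p[4:6],z); e=w[:2]-p[:2]; print(e@[np.cos(a),np.sin(a)],e@[-np.sin(a),np.cos(a)])
E
python3 fit2.py; python3 -c "
import cv2
a=cv2.imread('pics/top6.png')[150:195,295:335];b=cv2.imread('pics/scene6.png')[215:260,210:250]
import numpy as np
cv2.imwrite('pics/z6.png',np.hstack([cv2.resize(x,None,fx=10,fy=10,interpolation=cv2.INTER_CUBIC) for x in(a,b)]))"
```

```text
[ 0.5994  0.0496 -1.7428  0.0371 -0.2129  0.7456  0.04    0.4689  0.5757
 -0.0963] -99.85470635515635
[[ 0.3303 -0.5517]
 [ 0.9272  0.2786]
 [-0.0864 -0.0904]
 [-0.6029  0.9128]
 [-0.4209 -0.9698]
 [-0.0121  0.562 ]
 [-0.2621 -0.262 ]
 [-0.8034 -0.0283]
 [-0.681  -1.754 ]
 [-0.0387 -0.2932]
 [ 0.9022  0.9051]
 [ 0.193   0.0483]
 [ 0.6405 -0.0531]
 [-0.2723  1.2928]
 [ 0.2313 -0.2448]
 [ 0.04   -0.3475]]
hinge [ 0.5823 -0.049   0.058 ]
catch [ 0.5755 -0.0884  0.    ]
bar [0.626  0.2023 0.072 ]
pin0 [ 0.5806 -0.0588  0.103 ]
pinopen [ 0.6456 -0.0701  0.103 ]
dish-catch in stand 0.00776228931349738 0.0016334101451937397
pin top px [314.2 168.2]
0.11034604880989872 0.009479966984398654
0.10601267115128067 0.004435283278718824
```

View pics/z6.png

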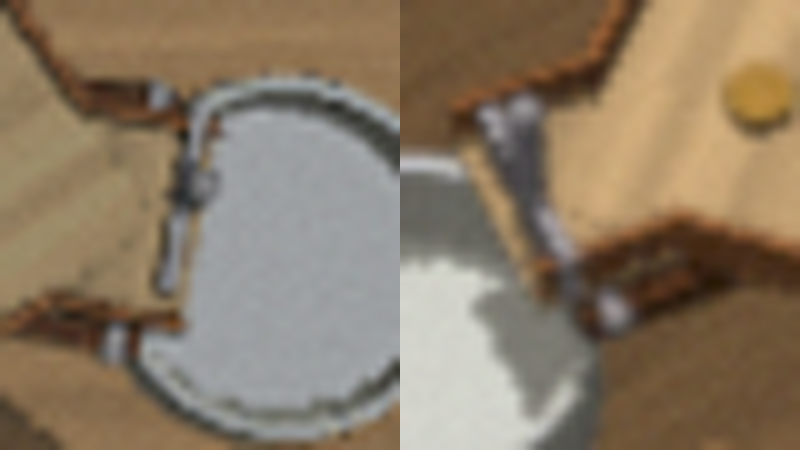

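The dish is about 8 mm short of the catch point, with its centre at top (323,175); the pin shows about 4 mm open. I'll give it one more small push.

```bash
python3 go.py .5415 -.185 .014 -18
```

```text
clk 8.10 pos [ 0.5228 -0.2497  0.1549] F [0.7 0.9 0.4] w 0.0557 J [-37.  29.  77.  -0.  74.  -0.]
 t(cm) [ 6.29 -2.47 14.08]
 w [  0.18   0.04 -19.2 ]
 w [ 6.000e-02 -2.500e-01  1.608e+02]
```

```bash
python3 -m handwheel '[{"hand":0,"tx":2,"ty":-0.8,"tz":3,"wx":0,"wy":0,"wz":-7},{"hand":0,"tx":4,"ty":-1.6,"tz":6,"wx":0,"wy":0,"wz":-14},{"hand":0,"tx":6.3,"ty":-2.5,"tz":9,"wx":0.1,"wy":0,"wz":-19.2},{"hand":0,"tx":6.3,"ty":-2.5,"tz":12,"wx":0.1,"wy":0,"wz":-19.2},{"hand":0,"tx":6.3,"ty":-2.5,"tz":14,"wx":0.1,"wy":0,"wz":-19.2},{"hand":0,"tx":6.3,"ty":-2.5,"tz":14,"wx":0.1,"wy":0,"wz":-19.2},{"hand":0,"tx":6.3,"ty":-2.5,"tz":14,"wx":0.1,"wy":0,"wz":-19.2}]'
python3 go.py .560 -.1273 .014 -18
```

```text
clock: 8.68
ee_pos: [0.5407, -0.1842, 0.0137]
orientation: [[0.306, 0.952, -0.002], [0.952, -0.306, 0.001], [-0.0, -0.002, -1.0]]
force: [0.4, 0.1, 0.5]
grip_width: 0.0881
clk 8.68 pos [ 0.5407 -0.1842  0.0137] F [0.4 0.1 0.5] w 0.0881 J [-31.  38.  87.  -0.  55. -13.]
 t(cm) [ 6.    0.09 -0.03]
 w [-0.12  0.    0.16]
 w [-1.0000e-02 -1.8000e-01 -1.7984e+02]
```

```bash
python3 -m handwheel '[{"hand":0,"tx":2,"ty":0.1,"tz":0,"wx":0,"wy":0,"wz":0},{"hand":0,"tx":4,"ty":0.1,"tz":0,"wx":0,"wy":0,"wz":0},{"hand":0,"tx":4.8,"ty":0.1,"tz":0,"wx":0,"wy":0,"wz":0},{"hand":0,"tx":5.2,"ty":0.1,"tz":0,"wx":0,"wy":0,"wz":0},{"hand":0,"tx":5.5,"ty":0.1,"tz":0,"wx":0,"wy":0,"wz":0},{"hand":0,"tx":5.8,"ty":0.1,"tz":0,"wx":0,"wy":0,"wz":0},{"hand":0,"tx":6,"ty":0.1,"tz":0,"wx":0,"wy":0,"wz":0},{"hand":0,"tx":6,"ty":0.1,"tz":0,"wx":0,"wy":0,"wz":0},{"hand":0,"tx":6,"ty":0.1,"tz":0,"wx":0,"wy":0,"wz":0}]'
```

```text
clock: 9.43
ee_pos: [0.5603, -0.1279, 0.014]
orientation: [[0.307, 0.952, -0.001], [0.952, -0.307, 0.0], [-0.0, -0.001, -1.0]]
force: [1.0, -2.3, 2.7]
grip_width: 0.0882
```

```bash
python3 -m handwheel '[{"hand":0,"tx":-2,"ty":0,"tz":0,"wx":0,"wy":0,"wz":0},{"hand":0,"tx":-5,"ty":0,"tz":0,"wx":0,"wy":0,"wz":0},{"hand":0,"tx":-7.5,"ty":0,"tz":0,"wx":0,"wy":0,"wz":0},{"hand":0,"tx":-9,"ty":0,"tz":-4,"wx":0,"wy":0,"wz":0},{"hand":150,"tx":-10,"ty":0,"tz":-8,"wx":0,"wy":0,"wz":0},{"hand":255,"tx":-10.5,"ty":0,"tz":-12,"wx":0,"wy":0,"wz":7},{"hand":255,"tx":-10.5,"ty":0,"tz":-15,"wx":0,"wy":0,"wz":14},{"hand":255,"tx":-10.5,"ty":0,"tz":-15,"wx":0,"wy":0,"wz":21}]'; python3 look.py 7
python3 go.py .546 -.053 .16 -99.85
```

```text
clock: 10.1
ee_pos: [0.5297, -0.2293, 0.1701]
orientation: [[0.633, 0.774, 0.007], [0.775, -0.633, -0.005], [0.001, 0.009, -1.0]]
force: [0.2, -0.6, -0.3]
grip_width: 0.0636
clk 10.20 pos [ 0.5281 -0.2279  0.1647] F [ 0.8  0.9 -0.5] w 0.0557 J [-35.  28.  77.  -0.  75.   4.]
 t(cm) [14.73 -9.6   0.47]
 w [ 0.   0.  60.9]
 w [  -0.     0.  -119.1]
```

View pics/a7.png

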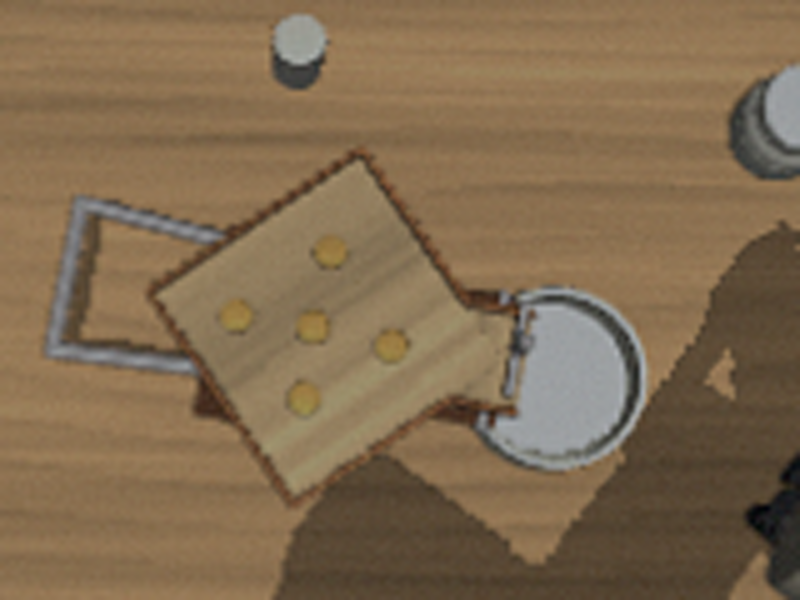

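View pics/b7.png

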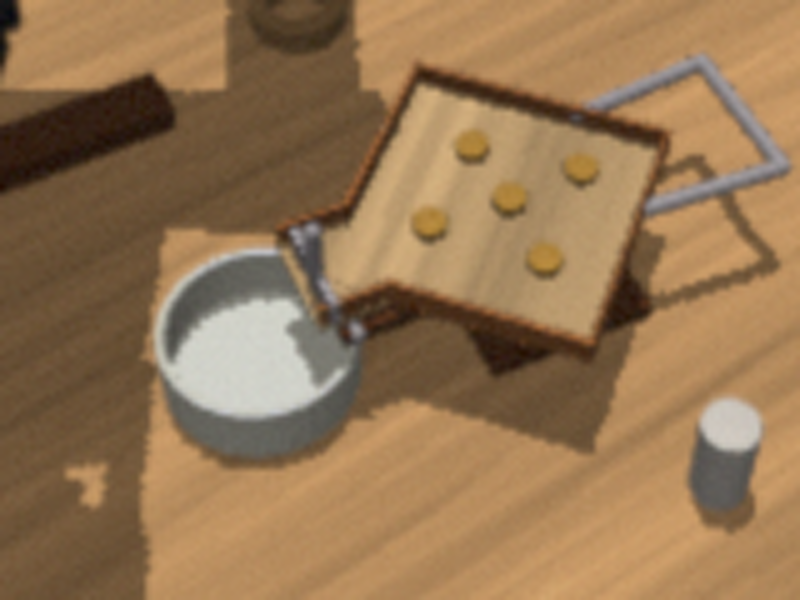

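Dish centre is now at about top (320,175), within ~2 mm of the catch point. On to the gate.

```bash
python3 -m handwheel '[{"hand":255,"tx":2,"ty":-1.4,"tz":0,"wx":0,"wy":0,"wz":7},{"hand":255,"tx":4,"ty":-2.7,"tz":0,"wx":0,"wy":0,"wz":14},{"hand":255,"tx":6,"ty":-4,"tz":0,"wx":0,"wy":0,"wz":21},{"hand":255,"tx":8,"ty":-5.3,"tz":0,"wx":0,"wy":0,"wz":28},{"hand":255,"tx":10,"ty":-6.6,"tz":0,"wx":0,"wy":0,"wz":35},{"hand":255,"tx":12,"ty":-7.9,"tz":0,"wx":0,"wy":0,"wz":42},{"hand":255,"tx":13.5,"ty":-8.8,"tz":0,"wx":0,"wy":0,"wz":49},{"hand":255,"tx":14.7,"ty":-9.6,"tz":0,"wx":0,"wy":0,"wz":56},{"hand":255,"tx":14.7,"ty":-9.6,"tz":0,"wx":0,"wy":0,"wz":60.9},{"hand":255,"tx":14.7,"ty":-9.6,"tz":0.3,"wx":0,"wy":0,"wz":60.9},{"hand":255,"tx":14.7,"ty":-9.6,"tz":0.3,"wx":0,"wy":0,"wz":60.9}]'; python3 look.py 8
python3 go.py .546 -.053 .094 -99.85
```

```text
clock: 11.12
ee_pos: [0.5451, -0.053, 0.1599]
orientation: [[0.986, -0.165, -0.003], [-0.165, -0.986, 0.001], [-0.004, -0.001, -1.0]]
force: [-0.3, -0.6, 0.3]
grip_width: 0.0002
clk 11.22 pos [ 0.5455 -0.0535  0.1607] F [ 0.5 -0.2  0.2] w 0.0004 J [-18.  26.  82.   0.  73.  82.]
 t(cm) [ 0.06 -0.05  6.67]
 w [-0.02  0.12  0.2 ]
 w [-1.800e-01 -3.000e-02 -1.798e+02]
```

View pics/b8.png

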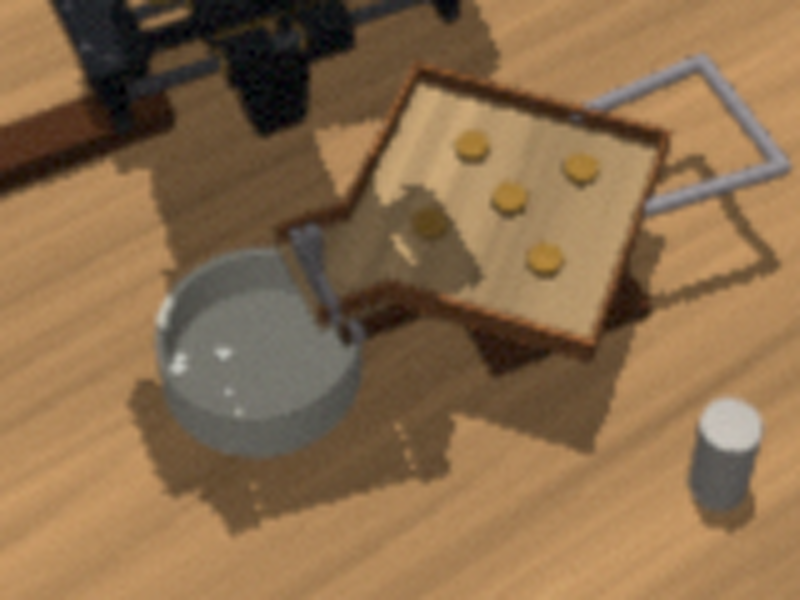

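```bash
python3 -m handwheel '[{"hand":255,"tx":0,"ty":0,"tz":3,"wx":0,"wy":0,"wz":0},{"hand":255,"tx":0,"ty":0,"tz":5.5,"wx":0,"wy":0,"wz":0},{"hand":255,"tx":0,"ty":0,"tz":6.7,"wx":0,"wy":0,"wz":0},{"hand":255,"tx":0.5,"ty":0,"tz":6.7,"wx":0,"wy":0,"wz":0},{"hand":255,"tx":1.2,"ty":0,"tz":6.7,"wx":0,"wy":0,"wz":0},{"hand":255,"tx":1.7,"ty":0,"tz":6.7,"wx":0,"wy":0,"wz":0},{"hand":255,"tx":2.1,"ty":0,"tz":6.7,"wx":0,"wy":0,"wz":0},{"hand":255,"tx":2.5,"ty":0,"tz":6.7,"wx":0,"wy":0,"wz":0},{"hand":255,"tx":2.9,"ty":0,"tz":6.7,"wx":0,"wy":0,"wz":0},{"hand":255,"tx":3.4,"ty":0,"tz":6.7,"wx":0,"wy":0,"wz":0},{"hand":255,"tx":3.9,"ty":0,"tz":6.7,"wx":0,"wy":0,"wz":0},{"hand":255,"tx":4.4,"ty":0,"tz":6.7,"wx":0,"wy":0,"wz":0},{"hand":255,"tx":4.9,"ty":0,"tz":6.7,"wx":0,"wy":0,"wz":0},{"hand":255,"tx":5.4,"ty":0,"tz":6.7,"wx":0,"wy":0,"wz":0},{"hand":255,"tx":5.9,"ty":0,"tz":6.7,"wx":0,"wy":0,"wz":0},{"hand":255,"tx":6.4,"ty":0,"tz":6.7,"wx":0,"wy":0,"wz":0}]'; python3 look.py 9
python3 go.py .632 -.068 .094 -99.85
```

```text
clock: 12.55
ee_pos: [0.6089, -0.0643, 0.0936]
orientation: [[0.986, -0.168, -0.002], [-0.168, -0.986, 0.001], [-0.002, -0.0, -1.0]]
force: [-2.5, -0.4, 0.1]
grip_width: 0.0004
clk 12.65 pos [ 0.6092 -0.0643  0.0935] F [-0.4 -0.5 -0.3] w 0.0008 J [-17.  36.  76.   0.  69.  83.]
 t(cm) [ 2.31 -0.02 -0.05]
 w [-0.02  0.07  0.2 ]
 w [-1.200e-01 -3.000e-02 -1.798e+02]
```

View pics/b9.png

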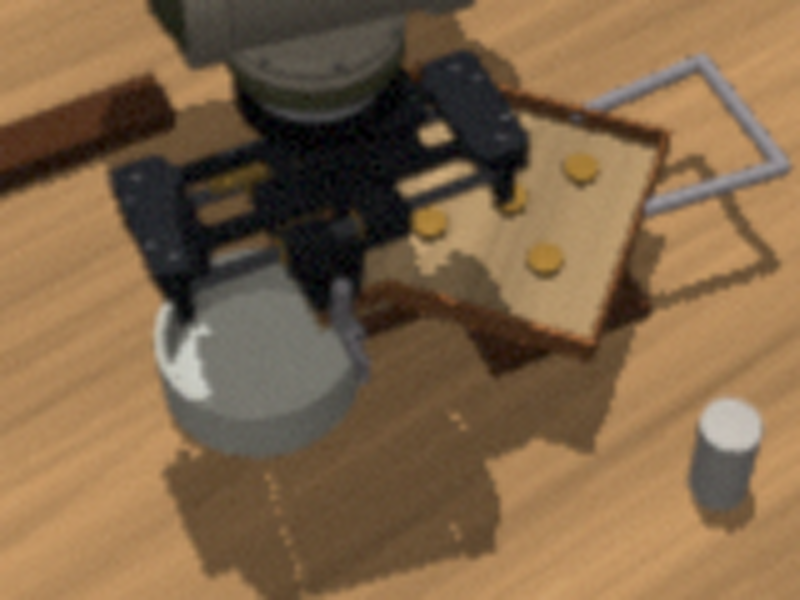

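```bash
python3 -m handwheel '[{"hand":255,"tx":0.5,"ty":0,"tz":0,"wx":0,"wy":0,"wz":0},{"hand":255,"tx":1,"ty":0,"tz":0,"wx":0,"wy":0,"wz":0},{"hand":255,"tx":1.4,"ty":0,"tz":0,"wx":0,"wy":0,"wz":0},{"hand":255,"tx":1.7,"ty":0,"tz":0,"wx":0,"wy":0,"wz":0},{"hand":255,"tx":1.9,"ty":0,"tz":0,"wx":0,"wy":0,"wz":0}]'
python3 -m handwheel '[{"hand":255,"tx":0.15,"ty":0,"tz":0,"wx":0,"wy":0,"wz":0},{"hand":255,"tx":0.3,"ty":0,"tz":0,"wx":0,"wy":0,"wz":0}]'
```

```text
clock: 13.07
ee_pos: [0.6283, -0.0676, 0.0934]
orientation: [[0.986, -0.168, -0.001], [-0.168, -0.986, 0.001], [-0.001, -0.0, -1.0]]
force: [-1.7, 0.2, 0.8]
grip_width: 0.0004
clock: 13.23
ee_pos: [0.6298, -0.0678, 0.0933]
orientation: [[0.986, -0.167, -0.006], [-0.167, -0.986, 0.001], [-0.006, -0.0, -1.0]]
force: [-13.9, 0.8, 8.3]
grip_width: 0.0006
```

```bash
python3 -m handwheel '[{"hand":255,"tx":0.15,"ty":0,"tz":0,"wx":0,"wy":0,"wz":0}]'
python3 -m handwheel '[{"hand":255,"tx":-1,"ty":0,"tz":0,"wx":0,"wy":0,"wz":0},{"hand":255,"tx":-2.5,"ty":0,"tz":-1,"wx":0,"wy":0,"wz":0},{"hand":255,"tx":-4,"ty":0,"tz":-4.5,"wx":0,"wy":0,"wz":0},{"hand":255,"tx":-4,"ty":0,"tz":-8.5,"wx":0,"wy":0,"wz":0},{"hand":255,"tx":-6,"ty":0,"tz":-10,"wx":0,"wy":0,"wz":0}]';python3 look.py 10
python3 go.py .626 .2023 .16 -99.85
```

```text
clock: 13.32
ee_pos: [0.6295, -0.0677, 0.0933]
orientation: [[0.986, -0.167, -0.011], [-0.167, -0.986, 0.002], [-0.011, -0.0, -1.0]]
force: [-10.7, 1.2, 4.7]
grip_width: 0.0004
clock: 13.73
ee_pos: [0.5742, -0.0587, 0.1989]
orientation: [[0.986, -0.167, -0.002], [-0.167, -0.986, -0.001], [-0.002, 0.001, -1.0]]
force: [0.5, 1.2, 1.2]
grip_width: 0.0007
clk 13.83 pos [ 0.5714 -0.0578  0.1975] F [ 0.2 -0.  -0.3] w 0.0003 J [-18.  26.  74.  -0.  80.  82.]
 t(cm) [  1.06 -26.56   3.73]
 w [0.04 0.27 0.24]
 w [-4.2000e-01  6.0000e-02 -1.7976e+02]
```

View pics/b10.png

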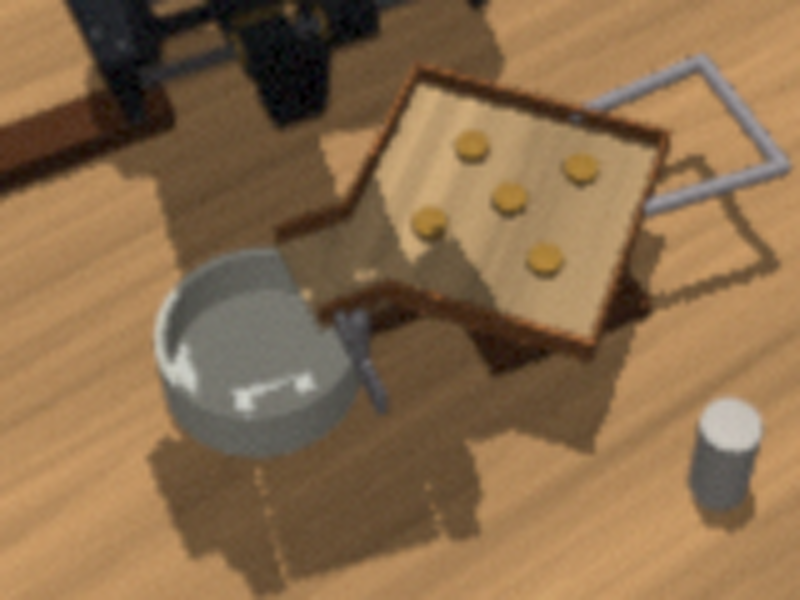

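View pics/a10.png

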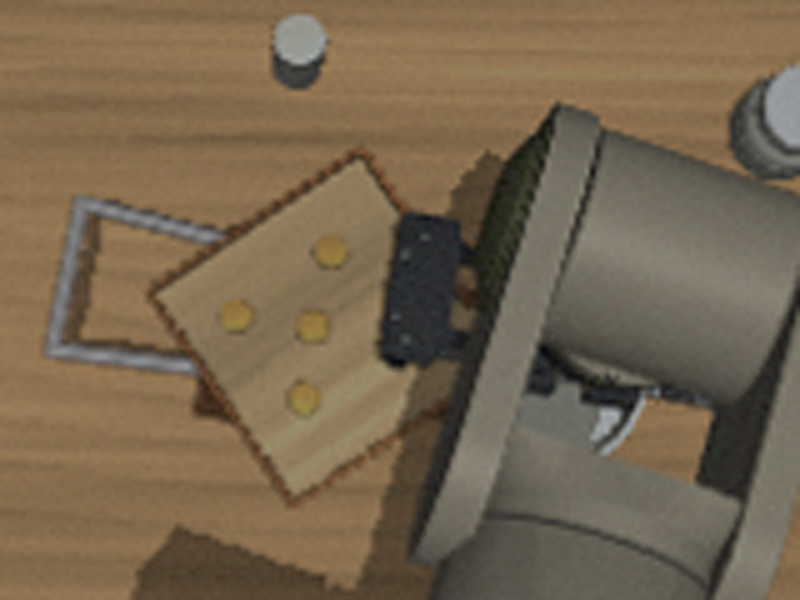

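```bash
python3 -m handwheel '[{"hand":160,"tx":0.2,"ty":-3,"tz":0,"wx":0,"wy":0.2,"wz":0.2},{"hand":160,"tx":0.4,"ty":-7,"tz":0,"wx":0,"wy":0.2,"wz":0.2},{"hand":160,"tx":0.6,"ty":-11,"tz":0,"wx":0,"wy":0.2,"wz":0.2},{"hand":160,"tx":0.8,"ty":-15,"tz":0,"wx":0,"wy":0.2,"wz":0.2},{"hand":160,"tx":1,"ty":-19,"tz":1,"wx":0,"wy":0.2,"wz":0.2},{"hand":160,"tx":1.1,"ty":-22.5,"tz":2,"wx":0,"wy":0.2,"wz":0.2},{"hand":160,"tx":1.1,"ty":-25,"tz":4,"wx":0,"wy":0.2,"wz":0.2},{"hand":160,"tx":1.1,"ty":-26.6,"tz":6,"wx":0,"wy":0.2,"wz":0.2},{"hand":160,"tx":1.1,"ty":-26.6,"tz":8,"wx":0,"wy":0.2,"wz":0.2},{"hand":160,"tx":1.1,"ty":-26.6,"tz":8,"wx":0,"wy":0.2,"wz":0.2},{"hand":160,"tx":1.1,"ty":-26.6,"tz":8,"wx":0,"wy":0.2,"wz":0.2}]'
python3 - <<'E'
from h import *
for n in('scene','top'):
  im=env.get_image(n); cv2.imwrite(f'pics/{n}11.png',im)
a=cv2.imread('pics/scene11.png')[150:270,220:360]; cv2.imwrite('pics/b11.png',cv2.resize(a,None,fx=5,fy=5,interpolation=cv2.INTER_CUBIC))
a=cv2.imread('pics/top11.png')[110:230,190:330]; cv2.imwrite('pics/a11.png',cv2.resize(a,None,fx=5,fy=5,interpolation=cv2.INTER_CUBIC))
E
python3 go.py .626 .2023 .053 -99.85
```

```text
clock: 14.75
ee_pos: [0.626, 0.2026, 0.1157]
orientation: [[0.985, -0.17, -0.004], [-0.17, -0.985, -0.001], [-0.004, 0.002, -1.0]]
force: [0.2, -0.4, 0.5]
grip_width: 0.0325
clk 14.85 pos [0.627  0.2022 0.1182] F [-0.4 -0.7  1.2] w 0.0328 J [  8.  38.  66.  -0.  76. 107.]
 t(cm) [-0.1   0.    6.52]
 w [ 0.02 -0.01 -0.01]
 w [-2.0000e-02 -3.0000e-02  1.7999e+02]
```

View pics/b11.png

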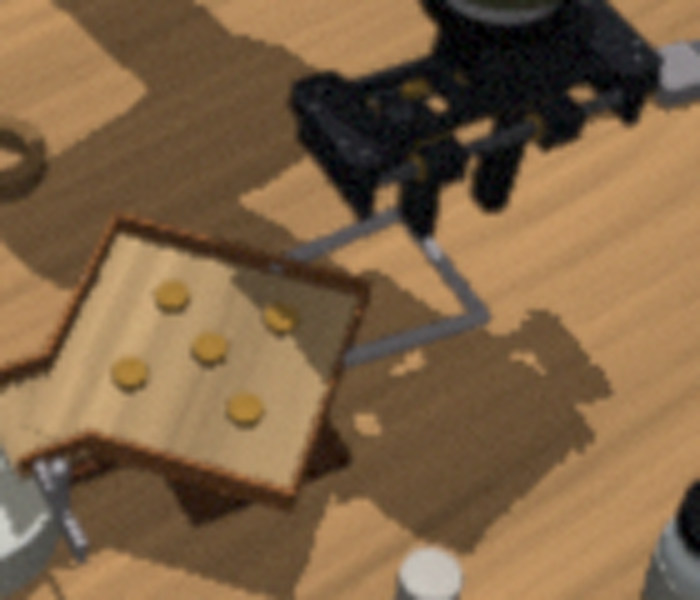

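View pics/a11.png

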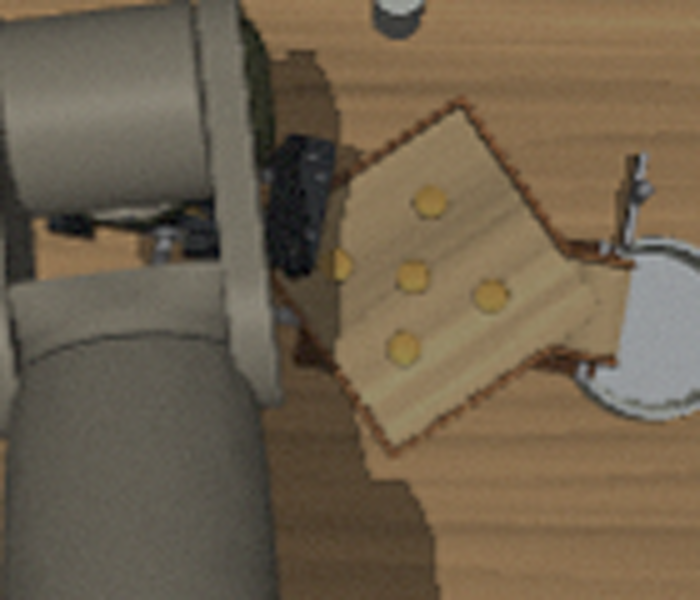

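Run:
```python
from h import *
s=env.get_state(); p=s['ee_pos']; print(p)
m=lambda c:(np.array(c)-2)/5+[220,150]
t=proj('scene',[p])[0]; b=proj('scene',[[p[0],p[1],.072]])[0]
print("tcp proj",t,"seen",m((454,218)),"bar below tcp",b,"seen",m((443,265)))
o=m((454,218))-t; print(onz('scene',m((443,265))-o,.072)-p)
```

```text
[0.62695639 0.20215936 0.11817794]
tcp proj [309.85221868 191.35313063] seen [310.4 193.2] bar below tcp [307.71595695 202.42783703] seen [308.2 202.6]
[-0.00491851  0.00411622 -0.04617794]
```

```bash
python3 -m handwheel '[{"hand":160,"tx":-0.2,"ty":-0.1,"tz":2,"wx":0,"wy":0,"wz":0},{"hand":160,"tx":-0.2,"ty":-0.1,"tz":3.5,"wx":0,"wy":0,"wz":0},{"hand":160,"tx":-0.2,"ty":-0.1,"tz":5,"wx":0,"wy":0,"wz":0},{"hand":160,"tx":-0.2,"ty":-0.1,"tz":6,"wx":0,"wy":0,"wz":0},{"hand":160,"tx":-0.2,"ty":-0.1,"tz":6.5,"wx":0,"wy":0,"wz":0},{"hand":160,"tx":-0.2,"ty":-0.1,"tz":6.5,"wx":0,"wy":0,"wz":0}]'
python3 -m handwheel '[{"hand":205,"tx":0,"ty":0,"tz":0,"wx":0,"wy":0,"wz":0},{"hand":205,"tx":0,"ty":0,"tz":0,"wx":0,"wy":0,"wz":0},{"hand":205,"tx":0,"ty":0,"tz":0,"wx":0,"wy":0,"wz":0},{"hand":205,"tx":0,"ty":0,"tz":0,"wx":0,"wy":0,"wz":0}]'
```

```text
clock: 15.35
ee_pos: [0.6252, 0.2031, 0.053]
orientation: [[0.985, -0.172, -0.0], [-0.172, -0.985, -0.0], [-0.0, 0.0, -1.0]]
force: [0.3, 0.3, 0.4]
grip_width: 0.0328
clock: 15.68
ee_pos: [0.6255, 0.2031, 0.0537]
orientation: [[0.985, -0.172, 0.001], [-0.172, -0.985, -0.0], [0.001, 0.0, -1.0]]
force: [-0.3, 0.3, 0.6]
grip_width: 0.0171
```

```bash
python3 -m handwheel '[{"hand":215,"tx":0,"ty":0,"tz":0,"wx":0,"wy":0,"wz":0},{"hand":220,"tx":0,"ty":0,"tz":0,"wx":0,"wy":0,"wz":0},{"hand":220,"tx":0,"ty":0,"tz":0,"wx":0,"wy":0,"wz":0}]'
```

```text
clock: 15.93
ee_pos: [0.6256, 0.2032, 0.0539]
orientation: [[0.985, -0.172, 0.001], [-0.172, -0.985, -0.0], [0.001, -0.0, -1.0]]
force: [-0.3, -1.3, 1.2]
grip_width: 0.0122
```

```bash
python3 -m handwheel '[{"hand":235,"tx":0,"ty":0,"tz":0,"wx":0,"wy":0,"wz":0},{"hand":255,"tx":0,"ty":0,"tz":0,"wx":0,"wy":0,"wz":0},{"hand":255,"tx":0,"ty":0,"tz":0,"wx":0,"wy":0,"wz":0}]'
python3 - <<'E'
from h import *
s=env.get_state(); R=np.array(s['orientation']); p=s['ee_pos'];print(p,s['force'],s['joint_positions'])
from fit2 import r
a=r.x[2]; ux=np.array([np.cos(a),np.sin(a),0])
for th in np.arange(.05,.801,.05):
    # bar rel hinge: (-255,14)
    x0,z0=-.255,.014; x=x0*np.cos(th)+z0*np.sin(th)  ; z=-x0*np.sin(th)+z0*np.cos(th)
    d=ux*(x-x0)+np.array([0,0,z-z0]); print(round(th,2),np.round(R.T@d*100,2))
E
```

```text
clock: 16.18
ee_pos: [0.6256, 0.2035, 0.0539]
orientation: [[0.985, -0.171, 0.001], [-0.171, -0.985, 0.0], [0.001, -0.0, -1.0]]
force: [0.5, 2.7, -0.3]
grip_width: 0.0081
[0.62561075 0.20348415 0.05392352] [ 0.51145344  2.65522755 -0.26983317] [7.72769923e+00 4.19633446e+01 6.97501589e+01 3.27284367e-03
 6.82055236e+01 1.07600865e+02]
0.05 [ 0.    0.1  -1.27]
0.1 [ 0.    0.27 -2.54]
0.15 [ 0.01  0.49 -3.8 ]
0.2 [ 0.01  0.78 -5.04]
0.25 [ 0.01  1.14 -6.27]
0.3 [ 0.01  1.55 -7.47]
0.35 [ 0.01  2.02 -8.66]
0.4 [ 0.01  2.55 -9.82]
0.45 [  0.02   3.14 -10.95]
0.5 [  0.02   3.79 -12.06]
0.55 [  0.02   4.49 -13.12]
0.6 [  0.02   5.24 -14.16]
0.65 [  0.02   6.04 -15.15]
0.7 [  0.02   6.89 -16.1 ]
0.75 [  0.03   7.79 -17.01]
0.8 [  0.03   8.73 -17.87]
```

```bash
python3 -m handwheel '[{"hand":255,"tx":0,"ty":0.05,"tz":-0.6,"wx":0,"wy":0,"wz":0},{"hand":255,"tx":0,"ty":0.1,"tz":-1.27,"wx":0,"wy":0,"wz":0},{"hand":255,"tx":0,"ty":0.18,"tz":-1.9,"wx":0,"wy":0,"wz":0},{"hand":255,"tx":0,"ty":0.27,"tz":-2.54,"wx":0,"wy":0,"wz":0},{"hand":255,"tx":0,"ty":0.38,"tz":-3.17,"wx":0,"wy":0,"wz":0},{"hand":255,"tx":0,"ty":0.49,"tz":-3.8,"wx":0,"wy":0,"wz":0},{"hand":255,"tx":0,"ty":0.63,"tz":-4.42,"wx":0,"wy":0,"wz":0},{"hand":255,"tx":0,"ty":0.78,"tz":-5.04,"wx":0,"wy":0,"wz":0}]'
python3 - <<'E'
from h import *
im=env.get_image('scene'); cv2.imwrite('pics/b12.png',cv2.resize(im[130:290,150:350],None,fx=3.5,fy=3.5))
E
```

```text
clock: 16.85
ee_pos: [0.6241, 0.1954, 0.1049]
orientation: [[0.985, -0.172, 0.001], [-0.172, -0.985, -0.0], [0.001, -0.0, -1.0]]
force: [2.4, 0.2, -3.4]
grip_width: 0.0084
```

View pics/b12.png

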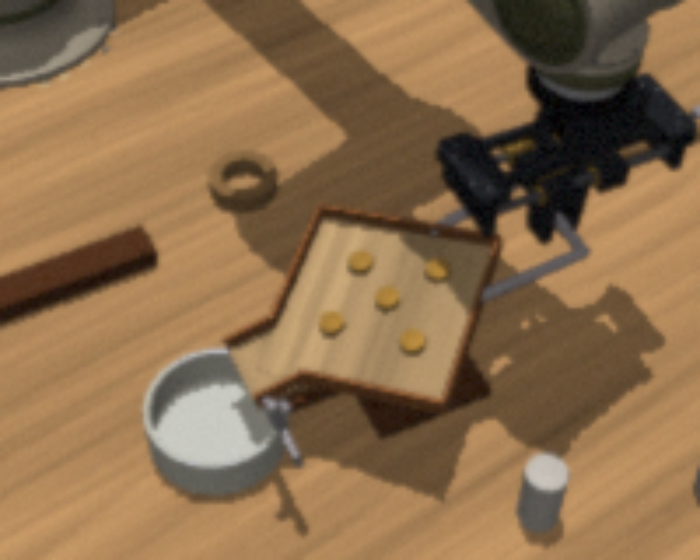

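```bash
python3 -m handwheel '[{"hand":255,"tx":0,"ty":0.1,"tz":-0.37,"wx":0,"wy":0,"wz":0},{"hand":255,"tx":0,"ty":0.21,"tz":-0.74,"wx":0,"wy":0,"wz":0},{"hand":255,"tx":0,"ty":0.32,"tz":-1.11,"wx":0,"wy":0,"wz":0},{"hand":255,"tx":0,"ty":0.44,"tz":-1.47,"wx":0,"wy":0,"wz":0},{"hand":255,"tx":0,"ty":0.56,"tz":-1.83,"wx":0,"wy":0,"wz":0},{"hand":255,"tx":0,"ty":0.68,"tz":-2.19,"wx":0,"wy":0,"wz":0},{"hand":255,"tx":0,"ty":0.81,"tz":-2.55,"wx":0,"wy":0,"wz":0},{"hand":255,"tx":0,"ty":0.95,"tz":-2.91,"wx":0,"wy":0,"wz":0},{"hand":255,"tx":0,"ty":1.09,"tz":-3.26,"wx":0,"wy":0,"wz":0},{"hand":255,"tx":0,"ty":1.24,"tz":-3.62,"wx":0,"wy":0,"wz":0},{"hand":255,"tx":0,"ty":1.4,"tz":-3.97,"wx":0,"wy":0,"wz":0},{"hand":255,"tx":0,"ty":1.55,"tz":-4.32,"wx":0,"wy":0,"wz":0},{"hand":255,"tx":0,"ty":1.71,"tz":-4.67,"wx":0,"wy":0,"wz":0},{"hand":255,"tx":0,"ty":1.88,"tz":-5.01,"wx":0,"wy":0,"wz":0},{"hand":255,"tx":0,"ty":1.88,"tz":-5.01,"wx":0,"wy":0,"wz":0}]'
python3 - <<'E'
from h import *
im=env.get_image('scene'); cv2.imwrite('pics/b13.png',cv2.resize(im[130:290,150:350],None,fx=3.5,fy=3.5))
E
```

```text
clock: 18.15
ee_pos: [0.6206, 0.1753, 0.1565]
orientation: [[0.985, -0.172, 0.001], [-0.172, -0.985, -0.002], [0.001, 0.002, -1.0]]
force: [0.2, -7.2, -5.2]
grip_width: 0.0083
```

View pics/b13.png

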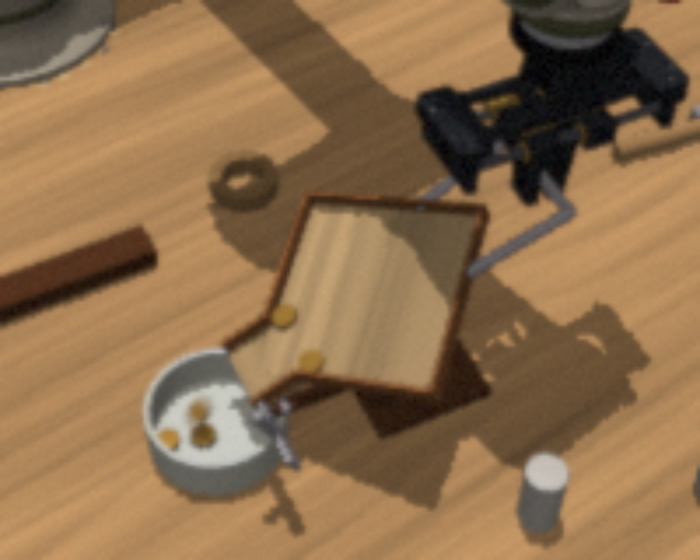

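```bash
python3 -m handwheel '[{"hand":255,"tx":0,"ty":0.2,"tz":-0.34,"wx":0,"wy":0,"wz":0},{"hand":255,"tx":0,"ty":0.4,"tz":-0.68,"wx":0,"wy":0,"wz":0},{"hand":255,"tx":0,"ty":0.62,"tz":-1.05,"wx":0,"wy":0,"wz":0},{"hand":255,"tx":0,"ty":0.84,"tz":-1.42,"wx":0,"wy":0,"wz":0},{"hand":255,"tx":0,"ty":1.06,"tz":-1.79,"wx":0,"wy":0,"wz":0},{"hand":255,"tx":0,"ty":1.29,"tz":-2.15,"wx":0,"wy":0,"wz":0},{"hand":255,"tx":0,"ty":1.52,"tz":-2.5,"wx":0,"wy":0,"wz":0},{"hand":255,"tx":0,"ty":1.76,"tz":-2.85,"wx":0,"wy":0,"wz":0},{"hand":255,"tx":0,"ty":2.01,"tz":-3.2,"wx":0,"wy":0,"wz":0},{"hand":255,"tx":0,"ty":2.26,"tz":-3.55,"wx":0,"wy":0,"wz":0},{"hand":255,"tx":0,"ty":2.51,"tz":-3.89,"wx":0,"wy":0,"wz":0},{"hand":255,"tx":0,"ty":2.51,"tz":-3.89,"wx":0,"wy":0,"wz":0}]'
python3 - <<'E'
from h import *
im=env.get_image('scene'); cv2.imwrite('pics/b14.png',cv2.resize(im[130:290,150:350],None,fx=3.5,fy=3.5))
E
```

```text
clock: 19.2
ee_pos: [0.6161, 0.1498, 0.1955]
orientation: [[0.985, -0.173, 0.0], [-0.173, -0.985, -0.003], [0.001, 0.003, -1.0]]
force: [0.9, -4.9, -6.9]
grip_width: 0.0077
```

View pics/b14.png

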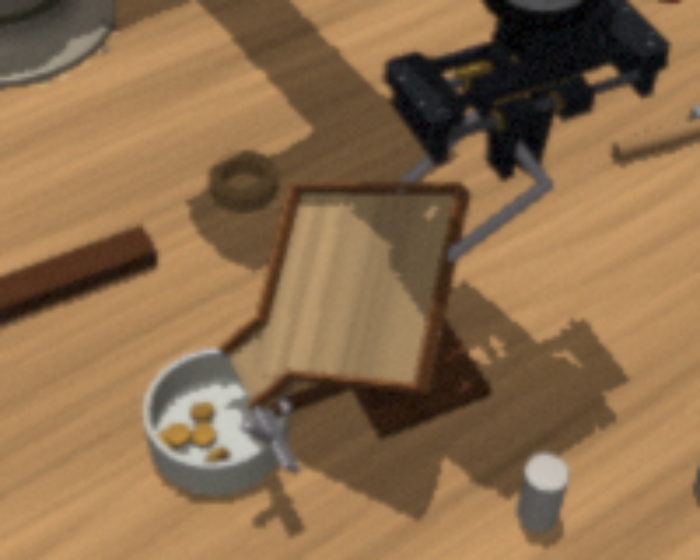

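```bash
python3 -m handwheel '[{"hand":255,"tx":0,"ty":0.3,"tz":-0.35,"wx":0,"wy":0,"wz":0},{"hand":255,"tx":0,"ty":0.55,"tz":-0.68,"wx":0,"wy":0,"wz":0},{"hand":255,"tx":0,"ty":0.82,"tz":-0.99,"wx":0,"wy":0,"wz":0},{"hand":255,"tx":0,"ty":1.1,"tz":-1.32,"wx":0,"wy":0,"wz":0},{"hand":255,"tx":0,"ty":1.38,"tz":-1.63,"wx":0,"wy":0,"wz":0},{"hand":255,"tx":0,"ty":1.67,"tz":-1.94,"wx":0,"wy":0,"wz":0},{"hand":255,"tx":0,"ty":2.03,"tz":-2.3,"wx":0,"wy":0,"wz":0},{"hand":255,"tx":0,"ty":2.3,"tz":-2.6,"wx":0,"wy":0,"wz":0},{"hand":255,"tx":0,"ty":2.3,"tz":-2.6,"wx":0,"wy":0,"wz":0},{"hand":255,"tx":0,"ty":2.3,"tz":-2.6,"wx":0,"wy":0,"wz":0},{"hand":255,"tx":0,"ty":2.3,"tz":-2.6,"wx":0,"wy":0,"wz":0}]'
python3 - <<'E'
from h import *
im=env.get_image('scene'); cv2.imwrite('pics/b15.png',cv2.resize(im[200:290,180:280],None,fx=6,fy=6,interpolation=cv2.INTER_CUBIC))
im=env.get_image('top'); cv2.imwrite('pics/a15.png',cv2.resize(im[130:220,250:350],None,fx=6,fy=6,interpolation=cv2.INTER_CUBIC))
for n in('scene','top'): print([(np.round(r['position']),round(r['p'],2)) for r in env.mark_of(n,'charm0_center')])
E
```

```text
clock: 20.17
ee_pos: [0.6119, 0.1265, 0.221]
orientation: [[0.985, -0.174, -0.001], [-0.174, -0.985, -0.004], [-0.0, 0.004, -1.0]]
force: [0.9, -7.3, -8.5]
grip_width: 0.0076
[(array([212., 254.]), 0.52), (array([200., 254.]), 0.49)]
[(array([275., 168.]), 0.72), (array([325., 153.]), 0.41), (array([332., 177.]), 0.36)]
```

View pics/b15.png

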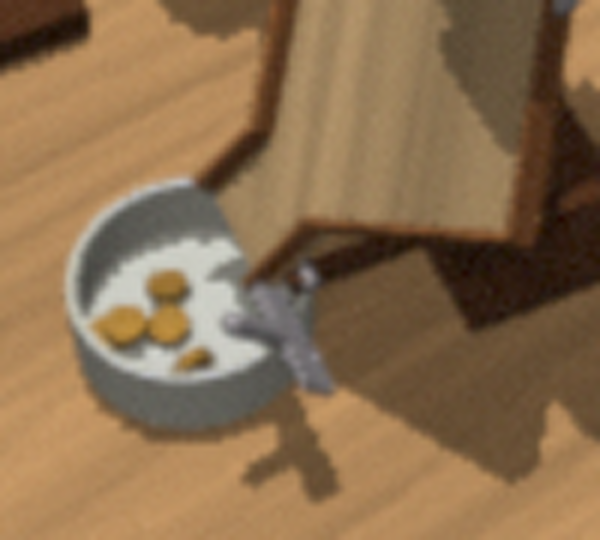

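View pics/a15.png

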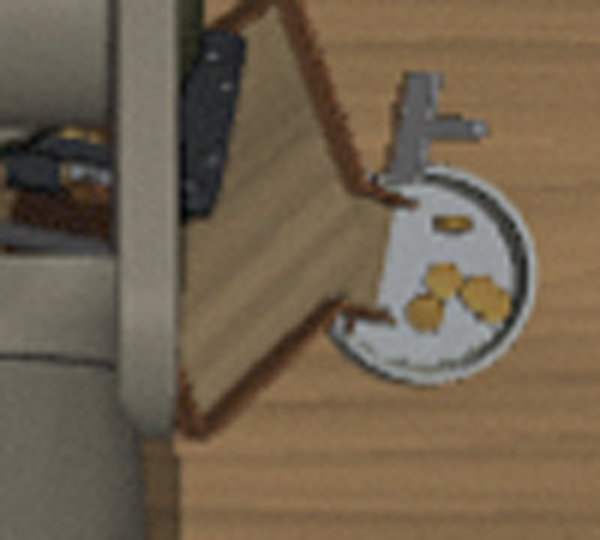

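```bash
python3 -m handwheel '[{"hand":255,"tx":0,"ty":-0.45,"tz":0.45,"wx":0,"wy":0,"wz":0},{"hand":255,"tx":0,"ty":-0.9,"tz":0.91,"wx":0,"wy":0,"wz":0},{"hand":255,"tx":0,"ty":-1.33,"tz":1.38,"wx":0,"wy":0,"wz":0},{"hand":255,"tx":0,"ty":-1.75,"tz":1.86,"wx":0,"wy":0,"wz":0},{"hand":255,"tx":0,"ty":-2.15,"tz":2.35,"wx":0,"wy":0,"wz":0},{"hand":255,"tx":0,"ty":-2.55,"tz":2.85,"wx":0,"wy":0,"wz":0},{"hand":255,"tx":0,"ty":-2.93,"tz":3.37,"wx":0,"wy":0,"wz":0},{"hand":255,"tx":0,"ty":-3.3,"tz":3.89,"wx":0,"wy":0,"wz":0},{"hand":255,"tx":0,"ty":-3.65,"tz":4.42,"wx":0,"wy":0,"wz":0},{"hand":255,"tx":0,"ty":-4,"tz":4.95,"wx":0,"wy":0,"wz":0},{"hand":255,"tx":0,"ty":-4.33,"tz":5.5,"wx":0,"wy":0,"wz":0},{"hand":255,"tx":0,"ty":-4.65,"tz":6.06,"wx":0,"wy":0,"wz":0},{"hand":255,"tx":0,"ty":-4.95,"tz":6.62,"wx":0,"wy":0,"wz":0},{"hand":255,"tx":0,"ty":-5.24,"tz":7.19,"wx":0,"wy":0,"wz":0},{"hand":255,"tx":0,"ty":-5.51,"tz":7.77,"wx":0,"wy":0,"wz":0},{"hand":255,"tx":0,"ty":-5.77,"tz":8.35,"wx":0,"wy":0,"wz":0},{"hand":255,"tx":0,"ty":-6,"tz":8.95,"wx":0,"wy":0,"wz":0},{"hand":255,"tx":0,"ty":-6.24,"tz":9.54,"wx":0,"wy":0,"wz":0},{"hand":255,"tx":0,"ty":-6.24,"tz":9.54,"wx":0,"wy":0,"wz":0}]'
python3 go.py .6256 .2035 .0539 -99.85
python3 - <<'E'
from h import *
im=env.get_image('top'); cv2.imwrite('pics/a16.png',cv2.resize(im[130:220,250:350],None,fx=6,fy=6,interpolation=cv2.INTER_CUBIC))
E
```

```text
clock: 21.95
ee_pos: [0.6227, 0.188, 0.1241]
orientation: [[0.985, -0.173, -0.001], [-0.174, -0.985, -0.004], [-0.001, 0.004, -1.0]]
force: [1.2, -4.9, -3.1]
grip_width: 0.0074
clk 21.95 pos [0.6227 0.188  0.1241] F [ 1.2 -4.9 -3.1] w 0.0074 J [  6.  37.  67.  -0.  76. 107.]
 t(cm) [ 0.02 -1.6   7.01]
 w [ 0.24  0.04 -0.14]
 w [ 7.0000e-02 -3.7000e-01  1.7986e+02]
```

View pics/a16.png

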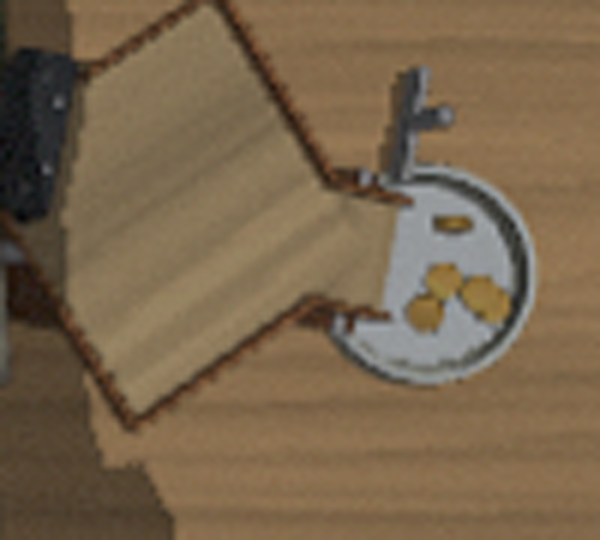

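```bash
python3 -m handwheel '[{"hand":255,"tx":0,"ty":-0.25,"tz":0.6,"wx":0,"wy":0,"wz":0},{"hand":255,"tx":0,"ty":-0.45,"tz":1.2,"wx":0,"wy":0,"wz":0},{"hand":255,"tx":0,"ty":-0.64,"tz":1.8,"wx":0,"wy":0,"wz":0},{"hand":255,"tx":0,"ty":-0.81,"tz":2.4,"wx":0,"wy":0,"wz":0},{"hand":255,"tx":0,"ty":-0.97,"tz":3,"wx":0,"wy":0,"wz":0},{"hand":255,"tx":0,"ty":-1.1,"tz":3.6,"wx":0,"wy":0,"wz":0},{"hand":255,"tx":0,"ty":-1.21,"tz":4.2,"wx":0,"wy":0,"wz":0},{"hand":255,"tx":0,"ty":-1.31,"tz":4.7,"wx":0,"wy":0,"wz":0},{"hand":255,"tx":0,"ty":-1.39,"tz":5.2,"wx":0,"wy":0,"wz":0},{"hand":255,"tx":0,"ty":-1.46,"tz":5.6,"wx":0,"wy":0,"wz":0},{"hand":255,"tx":0,"ty":-1.5,"tz":6,"wx":0,"wy":0,"wz":0},{"hand":255,"tx":0,"ty":-1.54,"tz":6.3,"wx":0,"wy":0,"wz":0},{"hand":255,"tx":0,"ty":-1.57,"tz":6.6,"wx":0,"wy":0,"wz":0},{"hand":255,"tx":0,"ty":-1.58,"tz":6.8,"wx":0,"wy":0,"wz":0},{"hand":255,"tx":0,"ty":-1.6,"tz":6.9,"wx":0,"wy":0,"wz":0},{"hand":255,"tx":0,"ty":-1.6,"tz":6.9,"wx":0,"wy":0,"wz":0}]'
python3 go.py .6256 .2035 .0539
```

```text
clock: 23.33
ee_pos: [0.6254, 0.2029, 0.0553]
orientation: [[0.985, -0.174, -0.002], [-0.174, -0.985, -0.005], [-0.001, 0.005, -1.0]]
force: [-0.6, -7.5, -1.6]
grip_width: 0.0069
clk 23.33 pos [0.6254 0.2029 0.0553] F [-0.6 -7.5 -1.6] w 0.0069 J [  8.  42.  70.  -0.  69. 108.]
 t(cm) [ 0.01 -0.06  0.14]
```

```bash
python3 -m handwheel '[{"hand":255,"tx":0,"ty":-0.06,"tz":0.08,"wx":0,"wy":0,"wz":0},{"hand":255,"tx":0,"ty":-0.06,"tz":0.15,"wx":0,"wy":0,"wz":0},{"hand":255,"tx":0,"ty":-0.06,"tz":0.15,"wx":0,"wy":0,"wz":0}]'
```

```text
clock: 23.58
ee_pos: [0.6254, 0.203, 0.0536]
orientation: [[0.985, -0.174, -0.002], [-0.174, -0.985, -0.006], [-0.001, 0.006, -1.0]]
force: [-0.4, -7.2, -1.2]
grip_width: 0.0068
```

```bash
python3 -m handwheel '[{"hand":255,"tx":0,"ty":-0.05,"tz":0.08,"wx":0,"wy":0,"wz":0},{"hand":255,"tx":0,"ty":-0.05,"tz":0.12,"wx":0,"wy":0,"wz":0},{"hand":255,"tx":0,"ty":-0.05,"tz":0.12,"wx":0,"wy":0,"wz":0}]'; python3 -m handwheel '[{"hand":255,"tx":0,"ty":-0.05,"tz":0.08,"wx":0,"wy":0,"wz":0},{"hand":255,"tx":0,"ty":-0.05,"tz":0.12,"wx":0,"wy":0,"wz":0},{"hand":255,"tx":0,"ty":-0.05,"tz":0.12,"wx":0,"wy":0,"wz":0}]'
```

```text
clock: 23.83
ee_pos: [0.6254, 0.2031, 0.0523]
orientation: [[0.985, -0.174, -0.003], [-0.174, -0.985, -0.006], [-0.002, 0.007, -1.0]]
force: [-0.7, -7.6, -1.8]
grip_width: 0.007
clock: 24.08
ee_pos: [0.6254, 0.2032, 0.051]
orientation: [[0.985, -0.175, -0.003], [-0.175, -0.985, -0.007], [-0.002, 0.008, -1.0]]
force: [0.0, -7.5, -1.7]
grip_width: 0.0067
```

```bash
python3 -m handwheel '[{"hand":255,"tx":0,"ty":-0.05,"tz":0.12,"wx":0,"wy":0,"wz":0},{"hand":255,"tx":0,"ty":-0.05,"tz":0.2,"wx":0,"wy":0,"wz":0},{"hand":255,"tx":0,"ty":-0.05,"tz":0.2,"wx":0,"wy":0,"wz":0}]'; python3 look.py 17;python3 -c "
from h import *
print(proj('scene',[[.6254,.2033,.051]]))
a=cv2.imread('pics/scene17.png')[150:270,220:360]; b=cv2.imread('pics/scene6.png')[150:270,220:360]
cv2.imwrite('pics/c17.png',np.hstack([cv2.resize(x,None,fx=2.8,fy=2.8,interpolation=cv2.INTER_CUBIC) for x in(a,b)]))"
```

```text
clock: 24.33
ee_pos: [0.6254, 0.2033, 0.0489]
orientation: [[0.985, -0.175, -0.004], [-0.175, -0.985, -0.008], [-0.002, 0.008, -1.0]]
force: [-1.0, -7.2, -1.9]
grip_width: 0.007
[[306.72783162 206.72654404]]
```

View pics/c17.png

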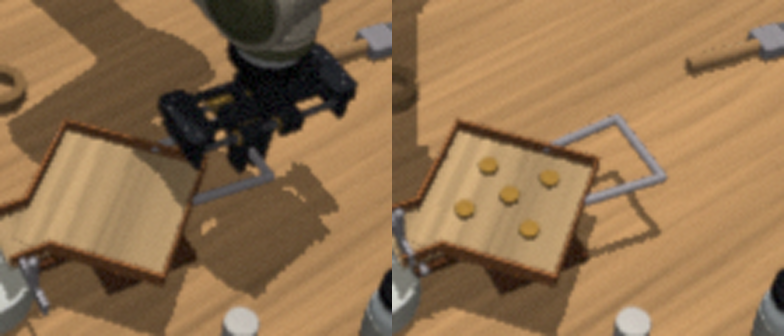

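```bash
python3 -m handwheel '[{"hand":255,"tx":0,"ty":0,"tz":0.15,"wx":0,"wy":0,"wz":0},{"hand":255,"tx":0,"ty":0,"tz":0.3,"wx":0,"wy":0,"wz":0},{"hand":255,"tx":0,"ty":0,"tz":0.3,"wx":0,"wy":0,"wz":0}]'; python3 -m handwheel '[{"hand":255,"tx":0,"ty":0,"tz":0.15,"wx":0,"wy":0,"wz":0},{"hand":255,"tx":0,"ty":0,"tz":0.3,"wx":0,"wy":0,"wz":0},{"hand":255,"tx":0,"ty":0,"tz":0.3,"wx":0,"wy":0,"wz":0}]'
```

```text
clock: 24.68
ee_pos: [0.6256, 0.2034, 0.0474]
orientation: [[0.985, -0.175, -0.002], [-0.175, -0.985, -0.008], [-0.001, 0.008, -1.0]]
force: [-4.0, -5.0, 8.5]
grip_width: 0.0066
clock: 24.93
ee_pos: [0.6257, 0.2033, 0.0472]
orientation: [[0.985, -0.175, -0.001], [-0.175, -0.985, -0.008], [0.001, 0.008, -1.0]]
force: [-7.6, -7.1, 17.1]
grip_width: 0.0069
```

```bash
python3 -m handwheel '[{"hand":255,"tx":0,"ty":0,"tz":-0.02,"wx":0,"wy":0,"wz":0},{"hand":235,"tx":0,"ty":0,"tz":0,"wx":0,"wy":0,"wz":0},{"hand":215,"tx":0,"ty":0,"tz":0,"wx":0,"wy":0,"wz":0},{"hand":190,"tx":0,"ty":0,"tz":0,"wx":0,"wy":0,"wz":0},{"hand":170,"tx":0,"ty":0,"tz":0,"wx":0,"wy":0,"wz":0},{"hand":160,"tx":0,"ty":0,"tz":0,"wx":0,"wy":0,"wz":0},{"hand":160,"tx":0,"ty":0,"tz":0,"wx":0,"wy":0,"wz":0}]'
```

```text
clock: 25.52
ee_pos: [0.6257, 0.2038, 0.0473]
orientation: [[0.985, -0.174, -0.0], [-0.174, -0.985, -0.007], [0.001, 0.007, -1.0]]
force: [-0.2, -0.3, -0.5]
grip_width: 0.0327
```

Free of the bar, no forces. Rising straight up and away.

```bash
python3 -m handwheel '[{"hand":160,"tx":0,"ty":0,"tz":-1,"wx":0,"wy":0,"wz":0},{"hand":160,"tx":0,"ty":0,"tz":-2.5,"wx":0,"wy":0,"wz":0},{"hand":160,"tx":0,"ty":0,"tz":-4.5,"wx":0,"wy":0,"wz":0},{"hand":160,"tx":0,"ty":0,"tz":-7.5,"wx":0,"wy":0,"wz":0},{"hand":160,"tx":0,"ty":0,"tz":-11,"wx":0,"wy":0,"wz":0},{"hand":160,"tx":0,"ty":0,"tz":-15,"wx":0,"wy":0,"wz":0},{"hand":160,"tx":-2,"ty":-3.5,"tz":-16,"wx":0,"wy":0,"wz":0},{"hand":160,"tx":-5,"ty":-6,"tz":-17,"wx":0,"wy":0,"wz":0},{"hand":160,"tx":-8,"ty":-8,"tz":-17,"wx":0,"wy":0,"wz":0},{"hand":160,"tx":-12,"ty":-10,"tz":-17,"wx":0,"wy":0,"wz":0},{"hand":160,"tx":-14,"ty":-10,"tz":-17,"wx":0,"wy":0,"wz":0},{"hand":160,"tx":-14,"ty":-10,"tz":-17,"wx":0,"wy":0,"wz":0}]'; python3 look.py 18
python3 - <<'E'
from h import *
for n in('scene','top'):
    for o in("dish","charm0_center","tape_roll","paperweight","glue_jar","seal_stone","brush"):
        z={"charm0_center":.01}.get(o,0)
        print(n,o,[(np.round(onz(n,r['position'],z)[:2],3).tolist(),round(r['p'],2)) for r in env.mark_of(n,o)])
a=cv2.imread('pics/top18.png')[150:200,295:345];b=cv2.imread('pics/scene18.png')[225:275,185:235]
cv2.imwrite('pics/z18.png',np.hstack([cv2.resize(x,None,fx=8,fy=8,interpolation=cv2.INTER_CUBIC) for x in(a,b)]))
E
```

```text
clock: 26.52
ee_pos: [0.5015, 0.3301, 0.2179]
orientation: [[0.985, -0.17, -0.0], [-0.17, -0.985, -0.007], [0.001, 0.007, -1.0]]
force: [0.8, -0.3, 0.2]
grip_width: 0.0328
scene dish [([0.572, -0.093], 0.79), ([0.273, -0.295], 0.59), ([0.587, 0.06], 0.49), ([0.589, 0.251], 0.38)]
scene charm0_center [([0.56, -0.123], 0.37)]
scene tape_roll [([0.354, 0.073], 0.48)]
scene paperweight [([0.378, -0.126], 0.63)]
scene glue_jar [([0.735, -0.225], 0.92)]
scene seal_stone [([0.772, 0.07], 0.76), ([0.59, 0.258], 0.16)]
scene brush [([0.56, 0.471], 0.75), ([0.374, -0.121], 0.71)]
top dish [([0.566, -0.084], 0.93), ([0.264, -0.299], 0.59)]
top charm0_center [([0.562, -0.129], 0.36)]
top tape_roll [([0.359, 0.077], 0.77)]
top paperweight [([0.365, -0.119], 0.93)]
top glue_jar [([0.734, -0.237], 0.96), ([0.594, 0.048], 0.72)]
top seal_stone [([0.769, 0.054], 0.57)]
top brush []
```

View pics/z18.png

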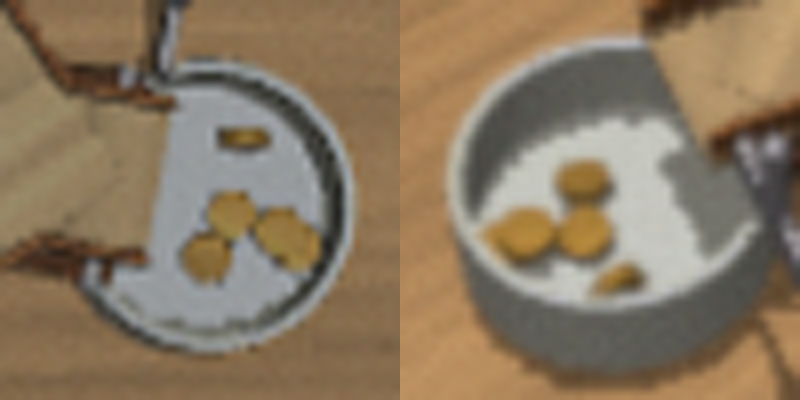

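View pics/b18.png

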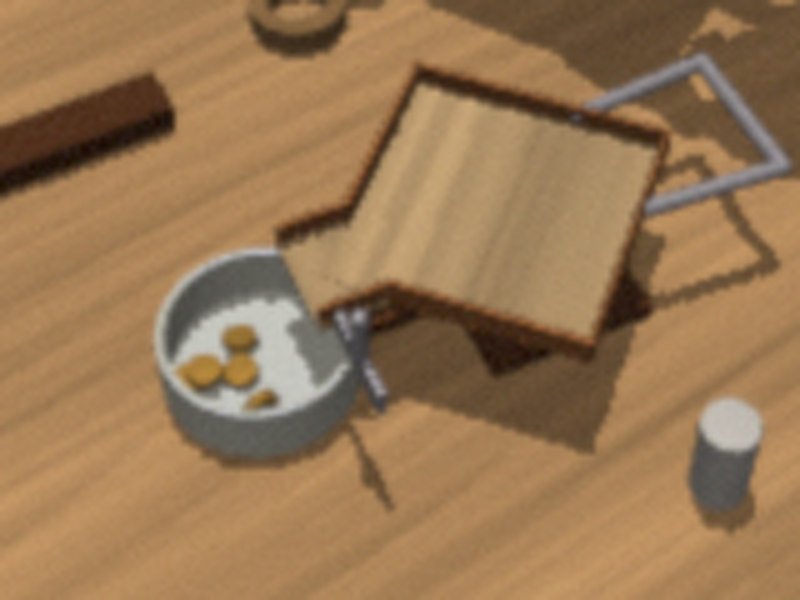

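View pics/top18.png

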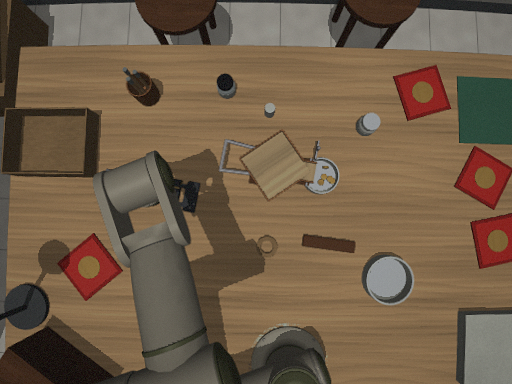

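The tray lies flat with its corners and handle at the same pixels as before. The gate is fully open at scene (230,252), as right after pushing. The dish at top (321,175) holds the charms, the bystanders are unmoved, and the robot is clear. Handing in.

```bash
python3 -c "
from h import *
print(env.hand_in(), env.get_state()['clock'])"
```

```text
the job is handed in; nothing more can be done
the job is handed in; nothing more can be done
```

The job is done and handed in at about 27 s of the 72 s allowed. No verdict came back.

- **Dish:** I slid the smaller white dish under the spout with the two open fingers. A second push of about 7 mm centred it, to within about 2 mm of the catch point as measured in the pictures. At the end the network's own marks put it at (0.572, -0.093) and (0.566, -0.084), against my estimate of (0.5755, -0.0884) for the catch point. That is 5 to 10 mm apart, about the scatter those marks showed all along.
- **Gate:** I pushed it by its pin until it hit the stop, at about 14 N. It looked unchanged in the last picture.
- **Pouring:** I lifted the tray by its handle to about 0.75 rad. The tray and spout are empty, and no charm shows anywhere outside the dish.
- **Charm count:** Three charms show clearly in the dish, one of them standing on edge. A larger elongated blob looks like the other two lying overlapped. The network found only one charm there, so the count of five rests on my reading of the pictures.
- **Lowering:** The bar slipped about 6 mm in the grip, so I kept lowering until I felt the tray reach its rest. That pressed the handle with about 17 N before I released it. The tray's corners and handle are back on their original pixels.
- **Other things on the table:** The tape roll, paperweight, jar, seal stone and brush are where they were, within measuring error (the brush was seen only by the scene camera).

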